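# Put the screwdriver and the marker away in the tube stand

### The arm

A 6-joint arm with a two-finger parallel gripper is mounted at the origin on a cart in front of the work surface, level with it; the furniture and walls round the work are solid. World frame = base frame: x ahead of the robot, y to its left, z up, the work surface at z = 0. Lengths are in m, angles in rad, forces in N, time in s.
With the tool pointing down it reaches from about 0.35 to 0.975 m from the base axis. Payload 4.9 kg.
Tool frame: the origin (TCP) lies on the front face of the gripper's body, between the roots of the fingers; the fingertips stand 73 mm ahead of it and the grasp point (between the pads) lies 54 mm ahead of it (tip_extent is the distance from the TCP to the fingertips, in m); y points along the fingers, x is the direction in which the jaws open and shut, and the axes are right-handed (so a half turn about y gives the same grasp; the last joint's range is limited). The gripper opens to 85 mm and grips with 20 to 120 N. Pads are 22 mm wide; open, the fingers measure 114 mm over their backs; the gripper's body (76 mm by 85 mm) begins 54 mm behind the grasp point. The pads swing forward as they close: fully open they stand 13 mm farther back than shut.
Start: joints at [1.222, 0.053, 1.613, -0, 1.476, -0.119], TCP at [0.142, 0.609, 0.304] pointing down, gripper open.
Joint ranges: [-3.01, 3.01], [-1.01, 2.22], [0.06, 2.58], [-1.02, 4.17], [0.09, 2.62], [-3.14, 3.14]. Speed limits (rad/s): [2.57, 2.57, 3.14, 3.14, 3.14, 3.14].

### API

Orientations are given as a unit quaternion [w, x, y, z].
In Python, from plant import state, grab_frame, camera_info, job_done, tip_extent gives the robot as it stands.
- The arm moves only by the tool carry_out, never from a script. Its argument "rows" is a list that holds one entry, the list of rows, each a list of 7 numbers: the turn, a rotation vector about the world's x, y, z as a fraction of full scale, then the shift along the world's x, y, z as a fraction of full scale, then the finger opening in mm, from 0 to 85.4. A call has 1 to 5 rows; each row shifts and turns the commanded pose from where the row before left it; what a row does not reach is not made up. Full scale, the value 1, is 40 mm for a shift and 4 degrees for a turn. A row lasts 1/10 s, in which the tool goes at most 50 mm and 8.59 degrees, less where a joint would pass 70% of its speed; a pose out of reach is approached as far as the arm can. A call with a number of a shift or a turn outside -1 to 1 is refused whole. A call with a gripper value outside its range is refused whole. The fingers move at their own pace and stop on an object; the grip force is fixed at half the most. Time passes only in rows, so rows that do not move let the fingers close. It gives the time, the measured TCP pose, the force and the opening at its end, in the units of the state.
- state(): the state, without advancing time (a new reading comes with each control period).
- grab_frame(name): name is "scene" or "top"; returns the picture (420x560x3 uint8, blue, green, red); there is no depth.
- camera_info(name): a dict with "intrinsics" (3x3 intrinsics, pixels), "xyz" and "rotation" of the camera in the world. Camera axes: x right, y down, z forward; pixel columns grow to the right and rows downward; lengths in m; the calibration is good to about 2 mm. A picture is of the moment at which its call begins. camera_info takes no time and is no camera call.
- job_done(): hands the job in, once; it reports no verdict.
The state is a dict: "time": time; "joint_pos": joint angles; "joint_vel": joint speeds; "joint_efforts": joint torques, N m; "tool_pos": TCP position; "tool_rot": TCP orientation; "contact_force": force on the tool from outside, world axes, zero at the start; "ft_torque": the same for the moment, N m; "gripper_width": opening from 0.0 (shut) to 1.0 (fully open).
Only numpy, scipy, OpenCV 4.12 (cv2) and the standard library are available. Lean on these libraries where they do the work, as an engineer would, in place of code of your own. Each camera call takes 0.05 s, during which the arm holds its last target.

### The job

Clear the sloping tool rest: put the yellow screwdriver blade-down into the tall tube of the leaning stand and the marker red-cap-down into the short blue tube. Leave both in their tubes with their lower ends right down on the tube floors, and leave everything else on the bench where it lies.

Things in the scene. Friction and masses are not known exactly. Their poses are not given: they have to be found in the camera images.
- tool_rest: Fixed sloping pale wood rest, base 180 (y) x 150 (x) x 10 mm. Origin on the worktop under it; z up; x to its high side, away from the robot at yaw 0. Lanes at y = +50 mm (screwdriver) and -50 mm (marker) rise at 45 degrees to +x. Tools are carried only near the lanes' two ends, between 9 mm cheeks, against a low stop; 40 mm free below the grip points. Lift straight up to free them
- stand: Fixed stand: dark steel base plate 120 mm (its x) by 170 mm (its y), 8 mm thick, with two round tubes side by side, 100 mm apart along its y, both leaning back 25 degrees from vertical towards its +x (away from the robot at yaw 0): tall aluminium at y = +50 mm, short blue at y = -50 mm. Origin: on the worktop under the plate's centre, z up
- tall_mouth (a point): Centre of the open mouth of the tall aluminium tube, on its rim plane, 119 mm above the worktop; its z points out of the tube along the tube's axis (25 degrees off vertical). Inner diameter 30 mm, wall 3 mm, depth 110 mm along the axis
- tall_floor (a point): Centre of the tall tube's inner floor, 110 mm down its axis from the mouth, 20 mm above the worktop; z up along the tube's axis
- short_mouth (a point): Centre of the open mouth of the short blue tube, on its rim plane, 74 mm above the worktop; its z points out of the tube along the tube's axis. Inner diameter 26 mm, wall 3 mm, depth 60 mm along the axis
- short_floor (a point): Centre of the short tube's inner floor, 60 mm down its axis from the mouth, 20 mm above the worktop; z up along the tube's axis
- driver_handle (a point): Yellow screwdriver, 198 mm long, 50 g: middle of its handle, on its axis, near the balance point: grip here across the 16 mm. Handle 104 mm long, 16 wide (its x), 18 thick (its z). Its y runs along the tool from blade to handle: 52 mm on to the handle's end, 140 mm back to the blade tip. At the start y points up the slope at 45 degrees, x is level
- driver_tip (a point): Tip of the screwdriver's blade (a rod 3 mm thick, 86 mm long), on its axis; same axes
- marker_grip (a point): Dark blue felt marker with red cap, 130 mm long, 14 wide (its x), 13 thick (its z), 25 g: point on its axis 75 mm from the red cap's end, 55 mm from the other: grip here across the 14 mm. Its y runs along the marker away from the red cap; at the start y points up the slope at 45 degrees, x is level
- marker_low (a point): Outer end of the marker's red cap, on its axis (its low end at the start); same axes
- pliers: Bystander, loose: red-handled pliers, 122 mm long, 11 mm high; origin at the centre of its underside
- handset: Bystander, loose: opened handset with a green board, 104x47x8 mm; origin at the centre of its underside
- dish: Bystander, loose: pale blue round dish, 84 mm across, 16 mm high; origin at the centre of its underside

How it is judged:
By the outcome, as a careful person would: the job done as asked, in the order asked, and still so for the second after the job is handed in, with the robot touching nothing.
It also fails if it takes over 61 s, if anything falls off the work surface, if the arm or the gripper's body presses on something with over 40 N, if the wrist force passes 120 N, or if a joint passes its speed limit or range.

## Working session

There is one attempt and no reset: what is moved stays moved. The work goes in short steps, Python scripts to look and compute and a tool call to move; the robot and the scene stay as the last step left them, time stands still between calls to the robot, and variables do not carry over. Pictures are saved under pics/ and viewed, and the job is handed in when it is done.

Besides the shell and the picture viewer there is one more tool, called after ">>>" as name(argument=value, ...), one argument or row to a line, values as JSON. carry_out: Moves the arm, as the interface text tells. Shift numbers are shares of 40 mm and turn numbers shares of 4 degrees, none past 1 either way. Its arguments: {"type":"object","properties":{"rows":{"type":"array"}},"required":["rows"]}

```bash
ls; mkdir -p pics
python3 - <<'E'
from plant import *
import cv2
s=state();print(s)
for n in("scene","top"):
    cv2.imwrite(f"pics/{n}0.png",grab_frame(n));print(camera_info(n))
print(tip_extent() if callable(tip_extent) else tip_extent)
E
```

```text
pics
{'time': 0.0, 'joint_pos': array([ 1.22201601e+00,  5.33574693e-02,  1.61430350e+00,  1.34415798e-05,
        1.47602126e+00, -1.19000630e-01]), 'joint_vel': array([ 0.00087272, -0.00190642,  0.00016785,  0.0009295 , -0.00287311,
       -0.00035231]), 'joint_efforts': array([-1.01888570e-03, -3.93691671e+01, -3.70169950e+01, -8.96865072e-05,
        6.87075168e-03,  1.77015232e-05]), 'tool_pos': array([0.14218321, 0.60811722, 0.30265682]), 'tool_rot': array([-0.55363925,  0.55440539,  0.43875276, -0.44001621]), 'contact_force': array([-0.79378287, -0.8989063 , -0.85043846]), 'ft_torque': array([-0.03364262, -0.01283896, -0.01120195]), 'gripper_width': 0.9989803399086656}
{'intrinsics': array([[407.5787593 ,   0.        , 280.43919861],
       [  0.        , 407.5787593 , 208.28195758],
       [  0.        ,   0.        ,   1.        ]]), 'xyz': array([ 0.02188764, -0.90929258,  0.86698695]), 'rotation': array([-0.37507437,  0.88159679, -0.26056593,  0.11921289])}
{'intrinsics': array([[390.46954836,   0.        , 280.65261763],
       [  0.        , 390.46954836, 206.9771453 ],
       [  0.        ,   0.        ,   1.        ]]), 'xyz': array([ 0.35947118, -0.25397529,  1.11421116]), 'rotation': array([ 0.04112053, -0.70413278,  0.70720634, -0.04863458])}
0.0726
```

View pics/scene0.png

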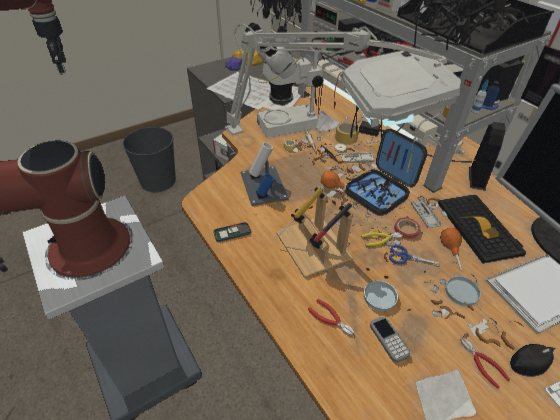

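View pics/top0.png

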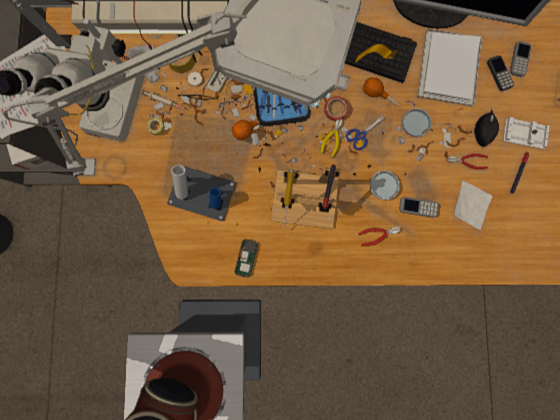

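The scene camera shows the stand at about (265,185) with the tall tube at (260,160), and the rest at (318,235) with the driver and marker. In the top view, the stand is at about (203,193) and the rest at (305,198). I'll enlarge both.

Run:
```python
import cv2
a=cv2.imread("pics/top0.png")[150:240,155:355];cv2.imwrite("pics/topc.png",cv2.resize(a,None,fx=4,fy=4,interpolation=cv2.INTER_CUBIC))
a=cv2.imread("pics/scene0.png")[130:280,230:380];cv2.imwrite("pics/scenec.png",cv2.resize(a,None,fx=4,fy=4,interpolation=cv2.INTER_CUBIC))
```

```text
(no output)
```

View pics/topc.png

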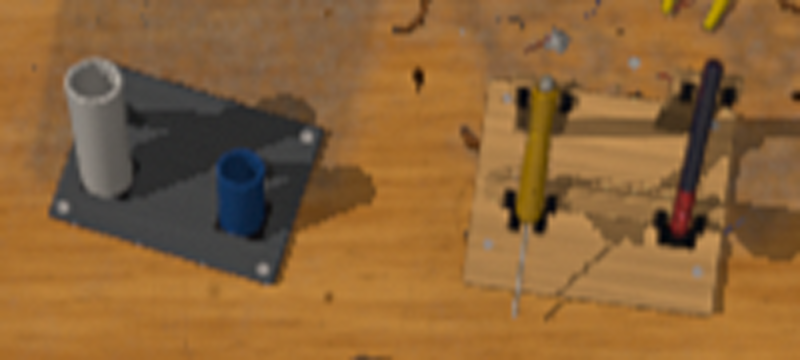

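View pics/scenec.png

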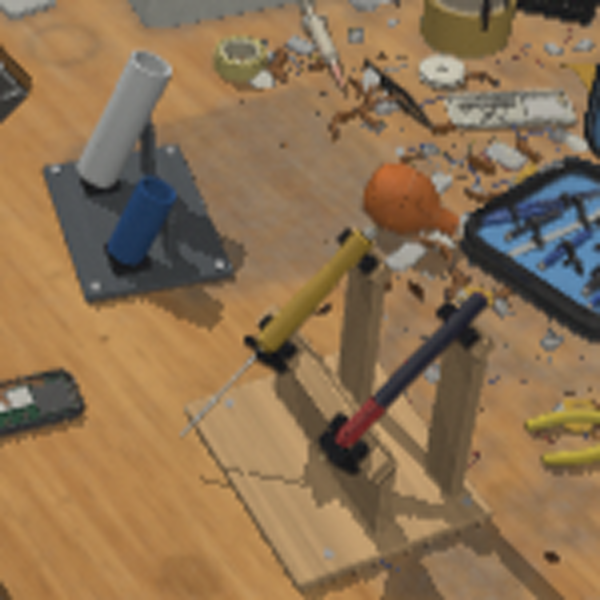

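```bash
cat > h.py <<'E'
import numpy as np
from plant import *
from scipy.spatial.transform import Rotation as R
from scipy.optimize import least_squares
def RQ(q): return R.from_quat([q[1],q[2],q[3],q[0]])
CI={n:camera_info(n) for n in("scene","top")}
def ray(n,uv):
    c=CI[n];K=c["intrinsics"]
    d=RQ(c["rotation"]).apply(np.linalg.solve(K,[uv[0],uv[1],1.]));return c["xyz"],d/np.linalg.norm(d)
def plane(n,uv,z):
    o,d=ray(n,uv);return o+d*(z-o[2])/d[2]
def tri(a,b):
    A=np.zeros((3,3));B=np.zeros(3);L=[ray("top",a),ray("scene",b)]
    for o,d in L:
        P=np.eye(3)-np.outer(d,d);A+=P;B+=P@o
    p=np.linalg.solve(A,B);e=[np.linalg.norm(np.cross(p-o,d)) for o,d in L];return p,e
def proj(n,p):
    c=CI[n];q=RQ(c["rotation"]).inv().apply(np.asarray(p)-c["xyz"]);q=q@c["intrinsics"].T;return q[...,:2]/q[...,2:]
def tc(u,v): return ((u+.5)/4-.5+155,(v+.5)/4-.5+150)
def sc(u,v): return ((u+.5)/4-.5+230,(v+.5)/4-.5+130)
E
cat > fit.py <<'E'
from h import *
np.set_printoptions(precision=4,suppress=True)
S=dict(tall=((95,77),(150,65)),blue=((241,163),(155,188)),dend=((546,82),(359,237)),dlow=((530,222),(270,350)),tip=((515,315),(184,434)),mup=((713,65),(480,299)),mlow=((679,233),(344,440)))
for k,(a,b) in S.items(): print(k,*tri(tc(*a),sc(*b)))
s=np.sin(np.radians(25));t45=np.sqrt(.5)
stand=[] # local pt, cam, pix
tm=np.array([-0,0.05,.119]);
# unknown: stand x,y,yaw, x-local offset of mouths (tall, short share floor offset f)
pts_c=[(tc(118,63),(.06,.085)),(tc(325,130),(.06,-.085)),(tc(272,283),(-.06,-.085)),(tc(52,215),(-.06,.085))]
ptss=[(sc(45,170),(-0+.0,0))]
def res(p):
    x,y,w,f=p;M=R.from_euler('z',w);o=np.array([x,y,0]);r=[]
    for uv,(a,b) in pts_c: r+=list(proj("top",M.apply([a,b,.008])+o)-uv)
    for k,yy,d,z in(("tall",.05,.11,.119),("blue",-.05,.06,.074)):
        P=M.apply([f+s*d,yy,z])+o
        r+=list(proj("top",P)-tc(*S[k][0]))+list(proj("scene",P)-sc(*S[k][1]))
    return np.array(r)
q=least_squares(res,[.5,.2,-.3,0]);print("stand",q.x);print(q.fun.reshape(-1,2))
x,y,w,f=q.x;M=R.from_euler('z',w)
for n,l in(("tallm",[f+s*.11,.05,.119]),("tallf",[f,.05,.020]),("shortm",[f+s*.06,-.05,.074]),("shortf",[f,-.05,.02])): print(n,M.apply(l)+[x,y,0])
def res2(p):
    x,y,w,ax,az,bx,bz=p;M=R.from_euler('z',w);o=np.array([x,y,0]);r=[]
    for uv,(a,b) in [(tc(492,80),(.075,.09)),(tc(738,110),(.075,-.09)),(tc(715,313),(-.075,-.09)),(tc(465,283),(-.075,.09))]: r+=list(proj("top",M.apply([a,b,.010])+o)-uv)
    for k,yy,d,c0,c1 in(("dend",.05,.052,ax,az),("dlow",.05,-.052,ax,az),("tip",.05,-.14,ax,az),("mup",-.05,.055,bx,bz),("mlow",-.05,-.075,bx,bz)):
        P=M.apply([c0+d*t45,yy,c1+d*t45])+o
        r+=list(proj("top",P)-tc(*S[k][0]))+list(proj("scene",P)-sc(*S[k][1]))
    return np.array(r)
q=least_squares(res2,[.5,-.2,0,0,.1,0,.1]);print("rest",q.x);print(q.fun.reshape(-1,2))
x,y,w,ax,az,bx,bz=q.x;M=R.from_euler('z',w)
print("driver",M.apply([ax,.05,az])+[x,y,0],"marker",M.apply([bx,-.05,bz])+[x,y,0])
E
python3 fit.py
```

```text
tall [0.5852 0.0011 0.1189] [np.float64(0.002277922727587871), np.float64(0.0022779227275875804)]
blue [ 0.535  -0.0873  0.0766] [np.float64(0.0029613783922887217), np.float64(0.002961378392288604)]
dend [ 0.5704 -0.289   0.159 ] [np.float64(0.004157118367077985), np.float64(0.0041571183670779934)]
dlow [ 0.4978 -0.2837  0.086 ] [np.float64(0.00244109781971292), np.float64(0.002441097819712904)]
tip [ 0.4382 -0.2733  0.0273] [np.float64(0.0001440443362875723), np.float64(0.0001440443362878099)]
mup [ 0.5795 -0.3924  0.179 ] [np.float64(0.0006049994727785164), np.float64(0.0006049994727785603)]
mlow [ 0.4882 -0.3813  0.0923] [np.float64(0.0012537856428477068), np.float64(0.0012537856428476016)]
stand [ 0.5437 -0.0404 -0.3186 -0.0192]
[[-3.2226 -1.5021]
 [ 0.7986 -0.2836]
 [ 0.4174  1.0027]
 [-1.0361 -0.3824]
 [ 0.5696  0.7171]
 [ 1.1792  0.2859]
 [ 0.5581  1.5229]
 [ 1.1063  1.1179]]
tallm [ 0.5853 -0.0015  0.119 ]
tallf [0.5411 0.0131 0.02  ]
shortm [ 0.5339 -0.0899  0.074 ]
shortf [ 0.5098 -0.0819  0.02  ]
rest [ 0.5247 -0.3356 -0.1279  0.0037  0.1236  0.0225  0.1426]
[[-0.6808 -0.4776]
 [-0.2449 -0.3377]
 [ 0.0202  0.4681]
 [-0.4758  0.1519]
 [ 0.0825  1.0144]
 [ 2.344  -0.3167]
 [-0.2464 -1.0215]
 [-1.1283 -0.5965]
 [ 0.2351  0.6185]
 [-0.4409  1.035 ]
 [ 0.2767  0.0588]
 [ 0.48   -0.6069]
 [ 0.1255 -0.2202]
 [-0.6104  0.8194]]
driver [ 0.5348 -0.2865  0.1236] marker [ 0.5407 -0.3881  0.1426]
```

```bash
sed -i 's/^pts_c=\[(tc(118,63),(.06,.085)),/pts_c=[/; s/least_squares(res,\(.*\]\))/least_squares(res,\1,loss="soft_l1")/; s/least_squares(res2,\(.*\]\))/least_squares(res2,\1,loss="soft_l1")/' fit.py; python3 fit.py|tail -30
python3 - <<'E'
from h import *
s=state();M=RQ(s["tool_rot"]).as_matrix();print(M.round(3))
print(np.degrees(np.arctan2(M[1,0],M[0,0])))
E
```

```text
mup [ 0.5795 -0.3924  0.179 ] [np.float64(0.0006049994727785164), np.float64(0.0006049994727785603)]
mlow [ 0.4882 -0.3813  0.0923] [np.float64(0.0012537856428477068), np.float64(0.0012537856428476016)]
stand [ 0.5442 -0.0386 -0.306  -0.0186]
[[ 0.0298 -0.8604]
 [ 0.1466  0.5725]
 [-1.5531 -0.0986]
 [-0.2648  0.5223]
 [ 0.9543 -0.1024]
 [-0.0017  0.9241]
 [ 1.2933  0.6667]]
tallm [0.5858 0.0007 0.119 ]
tallf [0.5415 0.0147 0.02  ]
shortm [ 0.5355 -0.0883  0.074 ]
shortf [ 0.5114 -0.0807  0.02  ]
rest [ 0.5247 -0.3357 -0.1291  0.0045  0.123   0.0225  0.1425]
[[-0.615  -0.5044]
 [-0.1874 -0.292 ]
 [ 0.0159  0.5075]
 [-0.4714  0.1162]
 [ 0.1706  0.7298]
 [ 2.6404 -0.1963]
 [-0.1933 -1.3164]
 [-0.8391 -0.5158]
 [ 0.2614  0.3178]
 [-0.1561  1.082 ]
 [ 0.334   0.0936]
 [ 0.4964 -0.5263]
 [ 0.1382 -0.1978]
 [-0.6168  0.8696]]
driver [ 0.5356 -0.2867  0.123 ] marker [ 0.5406 -0.3882  0.1425]
[[ 0.228 -0.001 -0.974]
 [ 0.974 -0.002  0.228]
 [-0.002 -1.     0.   ]]
76.82994318844139
```

>>> carry_out(
  rows=[
    [[0,0,0,0,-1,0.4,85],[0,0,0,0,-1,0.4,85],[0,0,0,0,-1,0.2,85],[0,0,0,0,-1,0,85],[0,0,0,0.2,-0.5,0,85]],
  ],
)

```text
time: 0.6
tool_pos: [0.1497, 0.4264, 0.3438]
tool_rot: [-0.554, 0.554, 0.44, -0.44]
contact_force: [0.2, 0.4, 0.0]
gripper_width: 0.989
```

>>> carry_out(
  rows=[
    [[0,0,0.2,0.9,-0.7,0,85],[0,0,0.2,0.9,-0.7,0,85],[0,0,0.2,0.9,-0.8,0,85],[0,0,0.2,0.8,-0.9,0,85],[0,0,0.2,0.8,-0.9,0,85]],
  ],
)

```text
time: 1.1
tool_pos: [0.3231, 0.2669, 0.3435]
tool_rot: [0.538, -0.538, -0.459, 0.459]
contact_force: [-0.1, 0.4, 0.4]
gripper_width: 0.994
```

>>> carry_out(
  rows=[
    [[0,0,0.2,0.7,-1,0,85],[0,0,0.2,0.5,-1,0,85],[0,0,0,0.5,-1,0,85],[0,0,0,0.2,-1,0,85],[0,0,0,0.2,-1,0,85]],
  ],
)

```text
time: 1.6
tool_pos: [0.4064, 0.0668, 0.3434]
tool_rot: [0.532, -0.532, -0.466, 0.466]
contact_force: [-0.3, 0.7, -0.7]
gripper_width: 0.995
```

>>> carry_out(
  rows=[
    [[0,0,0,0.2,-1,0,85],[0,0,0,0.2,-1,0,85],[0,0,0,0.2,-1,0,85],[0,0,0,0.2,-1,0,85],[0,0,0,0.2,-1,0,85]],
  ],
)

```text
time: 2.1
tool_pos: [0.4461, -0.1331, 0.3435]
tool_rot: [0.532, -0.532, -0.466, 0.466]
contact_force: [-0.4, 0.7, 0.6]
gripper_width: 0.998
```

Run:
```python
from h import *
s=state();print(s["joint_pos"].round(4),s["tool_pos"].round(4),RQ(s["tool_rot"]).as_matrix().round(3))
```

```text
[-4.5020e-01 -3.6360e-01  1.9187e+00  2.0000e-04  1.5868e+00 -1.8885e+00] [ 0.4461 -0.1331  0.3435] [[ 0.132 -0.    -0.991]
 [ 0.991  0.     0.132]
 [ 0.    -1.     0.   ]]
```

>>> carry_out(
  rows=[
    [[-0.12,-0.93,0,0.33,-0.93,-0.5,50],[-0.12,-0.93,0,0.33,-0.93,-0.5,50],[-0.12,-0.93,0,0.33,-0.93,-0.5,50],[-0.12,-0.93,0,0.33,-0.93,-0.5,50],[0,0,0,0,0,0,50]],
  ],
)

```text
time: 2.6
tool_pos: [0.4974, -0.2825, 0.259]
tool_rot: [-0.462, 0.596, 0.521, -0.4]
contact_force: [-1.1, 1.6, -0.8]
gripper_width: 0.587
```

```bash
cat >> h.py <<'E'
def show():
    s=state();M=RQ(s["tool_rot"]).as_matrix();a=M[:,1];np.set_printoptions(precision=4,suppress=True)
    print("j",s["joint_pos"],"tcp",s["tool_pos"],"a",a,"elev",np.degrees(np.arcsin(a[2])),"x",M[:,0],"grasp",s["tool_pos"]+.054*a,"t",s["time"],"F",s["contact_force"],"w",s["gripper_width"])
def snap(tag,tb=(150,240,155,355),sb=(130,280,230,380)):
    import cv2
    a=grab_frame("top")[tb[0]:tb[1],tb[2]:tb[3]];cv2.imwrite(f"pics/top_{tag}.png",cv2.resize(a,None,fx=4,fy=4,interpolation=cv2.INTER_CUBIC))
    a=grab_frame("scene")[sb[0]:sb[1],sb[2]:sb[3]];cv2.imwrite(f"pics/scene_{tag}.png",cv2.resize(a,None,fx=4,fy=4,interpolation=cv2.INTER_CUBIC))
E
python3 -c "
from h import *
show();snap('pre')"
```

```text
j [-0.6972 -0.1535  1.899   0.1496  1.1839 -2.173 ] tcp [ 0.4974 -0.2825  0.259 ] a [ 0.2515 -0.0305 -0.9674] elev -75.32736563387877 x [0.1358 0.9907 0.0041] grasp [ 0.511  -0.2842  0.2067] t 2.6 F [-1.0617  1.5708 -0.8463] w 0.5868722456726646
```

View pics/top_pre.png

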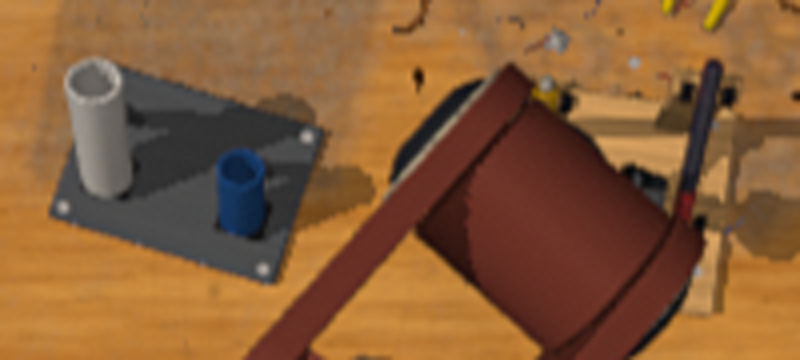

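View pics/scene_pre.png

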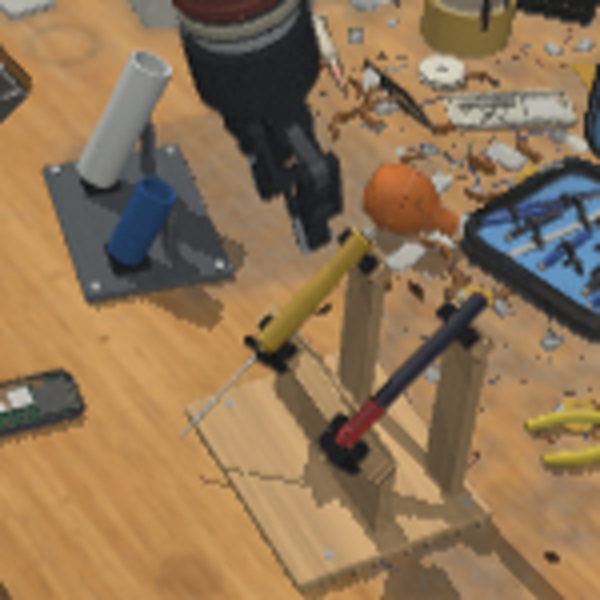

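>>> carry_out(
  rows=[
    [[0,0,0,0.2,-0.02,-0.7,50],[0,0,0,0.2,-0.02,-0.7,50],[0,0,0,0.2,-0.02,-0.5,50],[0,0,0,0,0,-0.15,50],[0,0,0,0,0,0,50]],
  ],
)

```text
time: 3.2
tool_pos: [0.5231, -0.2815, 0.1818]
tool_rot: [-0.458, 0.596, 0.523, -0.401]
contact_force: [0.2, -0.3, 0.7]
gripper_width: 0.589
```

```bash
python3 -c "
from h import *
show();snap('pre2')"
```

```text
j [-0.6657 -0.0219  1.9125  0.1554  1.0315 -2.1712] tcp [ 0.5231 -0.2815  0.1818] a [ 0.2559 -0.032  -0.9662] elev -75.05712638438882 x [0.13   0.9915 0.0016] grasp [ 0.5369 -0.2832  0.1296] t 3.2 F [ 0.2411 -0.3287  0.7332] w 0.5891422091658044
```

View pics/scene_pre2.png

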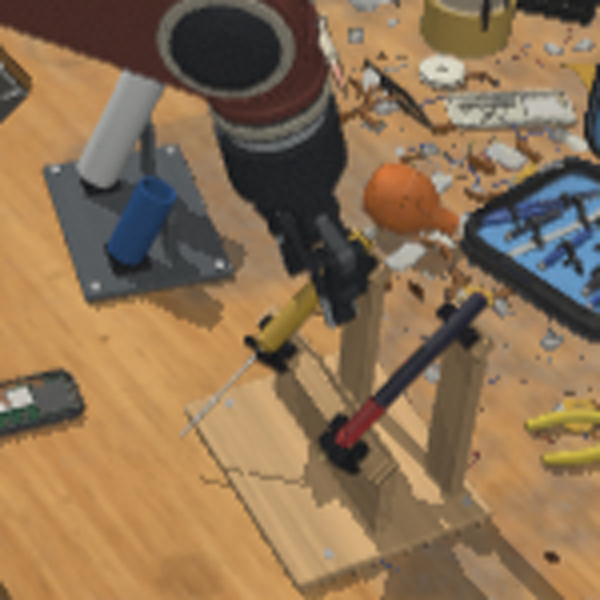

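>>> carry_out(
  rows=[
    [[0,0,0,-0.03,-0.09,-0.17,50],[0,0,0,0,0,0,30],[0,0,0,0,0,0,22],[0,0,0,0,0,0,20],[0,0,0,0,0,0,18]],
  ],
)

```text
time: 3.8
tool_pos: [0.5221, -0.2857, 0.1754]
tool_rot: [-0.459, 0.596, 0.523, -0.4]
contact_force: [-1.0, 3.8, 1.7]
gripper_width: 0.214
```

>>> carry_out(
  rows=[
    [[0,0,0,0,0,0,14],[0,0,0,0,0,0,10],[0,0,0,0,0,0,0],[0,0,0,0,0,0,0],[0,0,0,0,0,0,0]],
  ],
)

```text
time: 4.3
tool_pos: [0.5221, -0.2853, 0.1756]
tool_rot: [-0.459, 0.596, 0.524, -0.4]
contact_force: [-2.0, 5.3, 4.8]
gripper_width: 0.187
```

```bash
python3 -c "
from h import *
show();snap('grip')"
```

```text
j [-0.6729 -0.0117  1.9138  0.1602  1.0216 -2.1807] tcp [ 0.5221 -0.2853  0.1756] a [ 0.2566 -0.0306 -0.966 ] elev -75.02471143997373 x [0.131  0.9914 0.0034] grasp [ 0.5359 -0.2869  0.1234] t 4.3 F [-2.0387  5.2523  4.8486] w 0.18745351045639622
```

View pics/scene_grip.png

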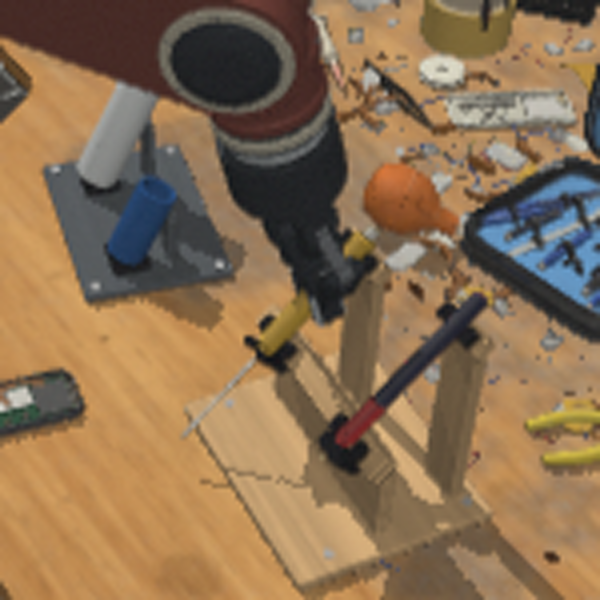

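>>> carry_out(
  rows=[
    [[0,0,0,0,0,0.5,0],[0,0,0,0,0,1,0],[0,0,0,0,0,1,0],[0,0,0,0,0,1,0],[0,0,0,0,0,1,0]],
  ],
)

```text
time: 4.9
tool_pos: [0.5217, -0.2863, 0.3566]
tool_rot: [-0.458, 0.597, 0.523, -0.401]
contact_force: [0.2, 0.7, -1.2]
gripper_width: 0.19
```

```bash
python3 -c "
from h import *
show();snap('lift',(130,270,130,350),(70,280,200,400))"
```

```text
j [-0.6739 -0.161   1.7429  0.1378  1.3363 -2.1296] tcp [ 0.5217 -0.2863  0.3566] a [ 0.2566 -0.0339 -0.9659] elev -74.99910775544355 x [0.1318 0.9913 0.0002] grasp [ 0.5355 -0.2881  0.3044] t 4.9 F [ 0.1828  0.6849 -1.1719] w 0.19037548543750024
```

View pics/scene_lift.png

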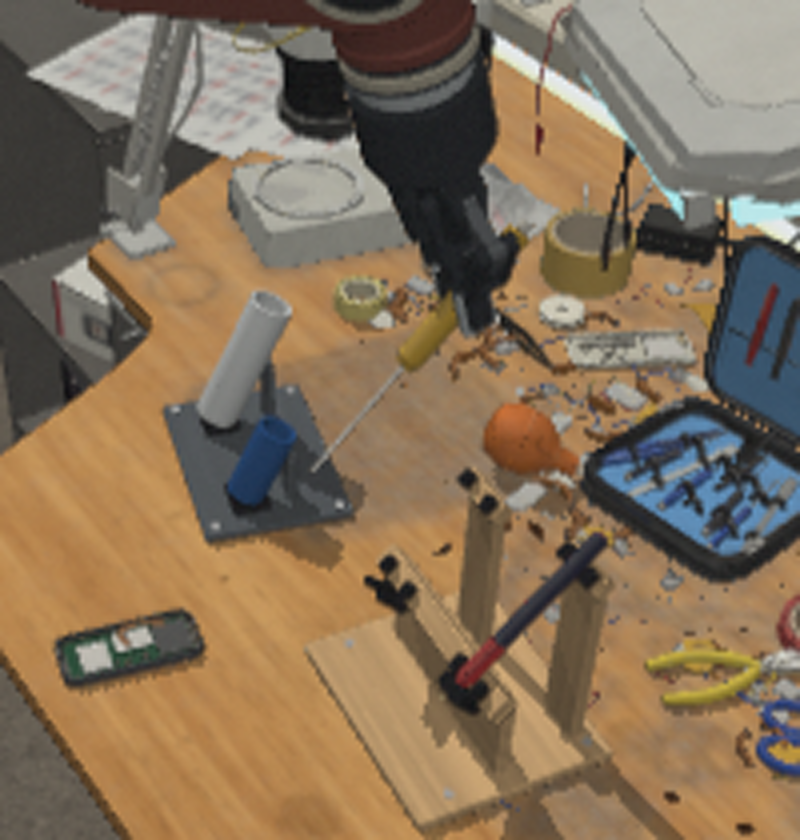

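View pics/top_lift.png

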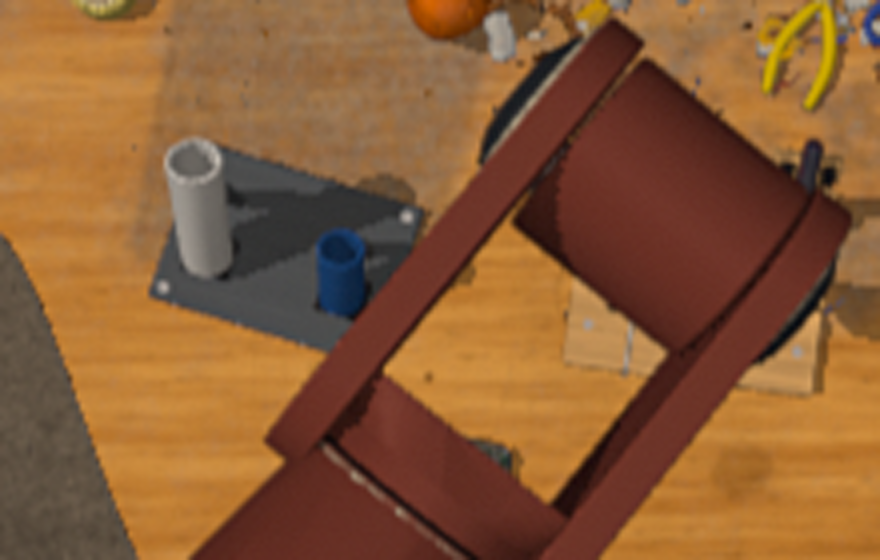

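```bash
cat > tgt.py <<'E'
from h import *
np.set_printoptions(precision=4,suppress=True)
s=state();Rc=RQ(s["tool_rot"]);g=s["tool_pos"]+.054*Rc.apply([0,1,0])
w=-.306;c=np.radians(25)
ax=np.array([np.sin(c)*np.cos(w),np.sin(c)*np.sin(w),np.cos(c)])
TM=np.array([.5858,.0007,.119]);SM=np.array([.5355,-.0883,.074])
def target(elev):
    e=np.radians(elev);a=np.array([np.cos(e)*np.cos(w),np.cos(e)*np.sin(w),np.sin(e)])
    x=np.array([-np.sin(w),np.cos(w),0]);return R.from_matrix(np.c_[x,a,np.cross(x,a)])
E
python3 - <<'E'
from tgt import *
wr=-.1291;t=.5**.5
u=np.array([t*np.cos(wr),t*np.sin(wr),t])
tip=g-.14*u;print("tip pred",tip,proj("scene",tip),"seen",(314.5+.5)/4-.5+200,(470.5)/4-.5+70)
Rt=target(-55)
rv=(Rt*Rc.inv()).as_rotvec();print("rotvec deg",np.degrees(rv))
p=TM+ax*.19;print("pre grasp",p,"tcp",p-.054*Rt.apply([0,1,0]),"tcp delta",p-.054*Rt.apply([0,1,0])-s["tool_pos"])
print("axis",ax, "driver u after",(Rt*Rc.inv()).apply(u))
E
```

```text
tip pred [ 0.44   -0.2773  0.213 ] [277.5534 187.929 ] seen 278.25 187.125
rotvec deg [ -3.8357 -18.9486  -9.8021]
pre grasp [ 0.6624 -0.0235  0.2912] tcp [ 0.6328 -0.0142  0.3354] tcp delta [ 0.1091  0.2736 -0.0285]
axis [ 0.403  -0.1273  0.9063] driver u after [ 0.4127 -0.133   0.9011]
```

```bash
python3 - <<'E'
from h import *
np.set_printoptions(precision=3,suppress=True)
for nm,uv in (("bottom",(322,97)),("left",(218,55)),("bl",(262,80)),("right",(360,10)),("armmid",(150,60)),("armlow",(100,95))):
    print(nm)
    for z in (.2,.3,.4,.5,.6,.7):
        p=plane("top",uv,z);print(z,p,proj("scene",p))
E
python3 -c "
import cv2;a=cv2.imread('pics/scene0.png')[0:150,200:480];cv2.imwrite('pics/lamp.png',cv2.resize(a,None,fx=2.8,fy=2.8))"
```

```text
bottom
0.2 [ 0.748 -0.367  0.2  ] [393.267 169.702]
0.3 [ 0.705 -0.354  0.3  ] [385.551 140.675]
0.4 [ 0.663 -0.342  0.4  ] [376.515 106.685]
0.5 [ 0.62 -0.33  0.5 ] [365.789  66.337]
0.6 [ 0.578 -0.317  0.6  ] [352.85   17.666]
0.7 [ 0.535 -0.305  0.7  ] [336.935 -42.201]
left
0.2 [ 0.857 -0.111  0.2  ] [360.029 115.166]
0.3 [ 0.802 -0.126  0.3  ] [354.576  92.301]
0.4 [ 0.748 -0.142  0.4  ] [348.104  65.169]
0.5 [ 0.694 -0.158  0.5  ] [340.301  32.45 ]
0.6 [ 0.639 -0.173  0.6  ] [330.707  -7.777]
0.7 [ 0.585 -0.189  0.7  ] [318.625 -58.433]
bl
0.2 [ 0.791 -0.22   0.2  ] [368.044 138.109]
0.3 [ 0.744 -0.223  0.3  ] [361.896 112.714]
0.4 [ 0.697 -0.227  0.4  ] [354.642  82.749]
0.5 [ 0.65  -0.231  0.5  ] [345.953  46.857]
0.6 [ 0.602 -0.235  0.6  ] [335.356   3.086]
0.7 [ 0.555 -0.238  0.7  ] [322.147 -51.478]
right
0.2 [ 0.978 -0.467  0.2  ] [480.498 161.126]
0.3 [ 0.91  -0.444  0.3  ] [469.678 133.257]
0.4 [ 0.842 -0.421  0.4  ] [456.976 100.539]
0.5 [ 0.775 -0.397  0.5  ] [441.854  61.585]
0.6 [ 0.707 -0.374  0.6  ] [423.546  14.426]
0.7 [ 0.64  -0.351  0.7  ] [400.927 -43.836]
armmid
0.2 [0.843 0.057 0.2  ] [323.94   94.071]
0.3 [0.791 0.023 0.3  ] [319.976  73.396]
0.4 [ 0.738 -0.011  0.4  ] [315.248  48.738]
0.5 [ 0.685 -0.045  0.5  ] [309.511  18.822]
0.6 [ 0.632 -0.079  0.6  ] [302.406 -18.234]
0.7 [ 0.579 -0.113  0.7  ] [293.375 -65.333]
armlow
0.2 [0.753 0.175 0.2  ] [282.209  86.588]
0.3 [0.71  0.128 0.3  ] [279.606  66.626]
0.4 [0.667 0.081 0.4  ] [276.496  42.779]
0.5 [0.624 0.034 0.5  ] [272.716  13.79 ]
0.6 [ 0.581 -0.013  0.6  ] [268.022 -22.207]
0.7 [ 0.538 -0.06   0.7  ] [262.037 -68.101]
```

View pics/lamp.png

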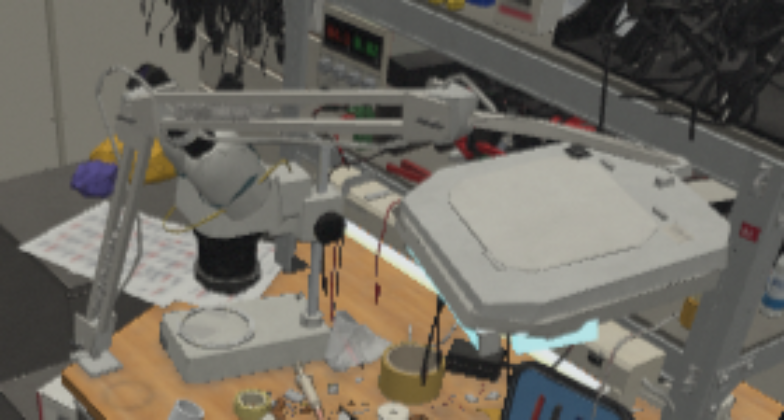

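>>> carry_out(
  rows=[
    [[-0.19,-0.95,-0.49,0.31,0.865,0,0],[-0.19,-0.95,-0.49,0.31,0.865,0,0],[-0.19,-0.95,-0.49,0.31,0.865,0,0],[-0.19,-0.95,-0.49,0.31,0.865,0,0],[-0.19,-0.94,-0.49,0.31,0.865,0,0]],
  ],
)

```text
time: 5.5
tool_pos: [0.5839, -0.1121, 0.3544]
tool_rot: [-0.378, 0.712, 0.525, -0.273]
contact_force: [0.1, -0.5, -0.9]
gripper_width: 0.191
```

>>> carry_out(
  rows=[
    [[0,0,0,0.31,0.865,-0.4,0],[0,0,0,0.31,0.865,-0.4,0],[0,0,0,0.31,0.865,-0.4,0],[0,0,0,0,0,0,0]],
  ],
)

```text
time: 5.9
tool_pos: [0.6204, -0.0057, 0.3023]
tool_rot: [-0.38, 0.709, 0.526, -0.277]
contact_force: [-0.6, -0.1, -1.5]
gripper_width: 0.188
```

Run:
```python
from h import *
snap('over',(130,270,130,350),(70,280,200,400));show()
from tgt import *
wr=-.1291;
u=ax
Rt=target(-55);print("rot err deg",np.degrees((Rt*Rc.inv()).as_rotvec()))
v=g-TM;print("along",v@ax,"perp",v-(v@ax)*ax); print("tip px pred",proj("scene",g-.14*ax),proj("top",g-.14*ax))
```

```text
j [-0.0974 -0.2035  1.9128 -0.1449  0.8496 -1.3017] tcp [ 0.6208 -0.0087  0.3054] a [ 0.5382 -0.1616 -0.8272] elev -55.81185248194031 x [0.2968 0.9549 0.0066] grasp [ 0.6499 -0.0174  0.2608] t 6.0 F [ 0.911  -0.9952 -0.1541] w 0.1874571729099913
rot err deg [-0.6024 -0.6639 -0.27  ]
along 0.15662945068344009 perp [ 0.001   0.0019 -0.0002]
tip px pred [270.1554 141.1341] [176.8273 165.1664]
```

View pics/scene_over.png

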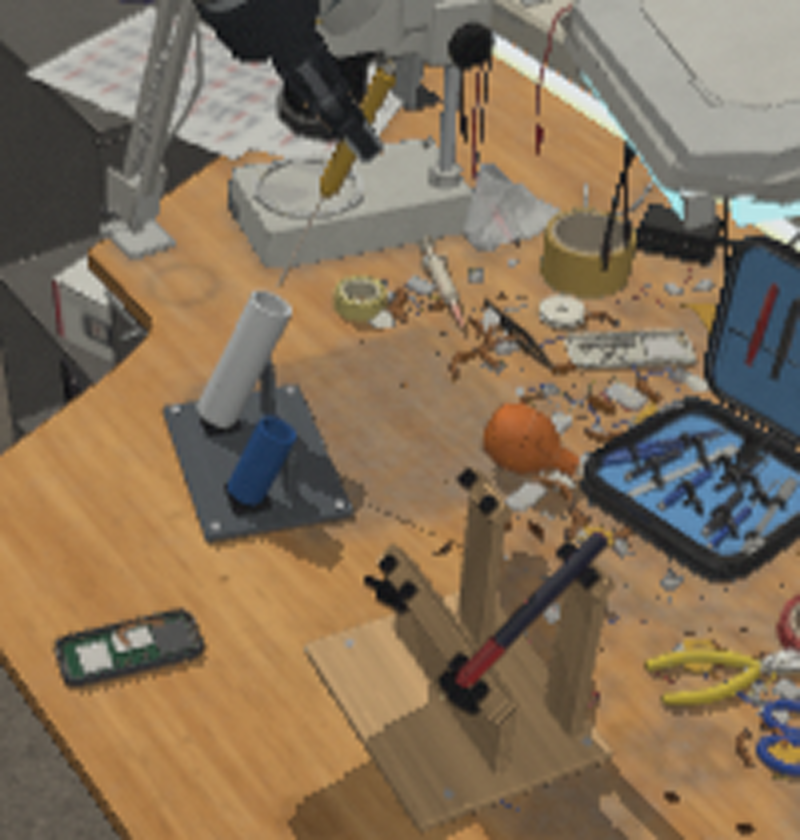

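View pics/top_over.png

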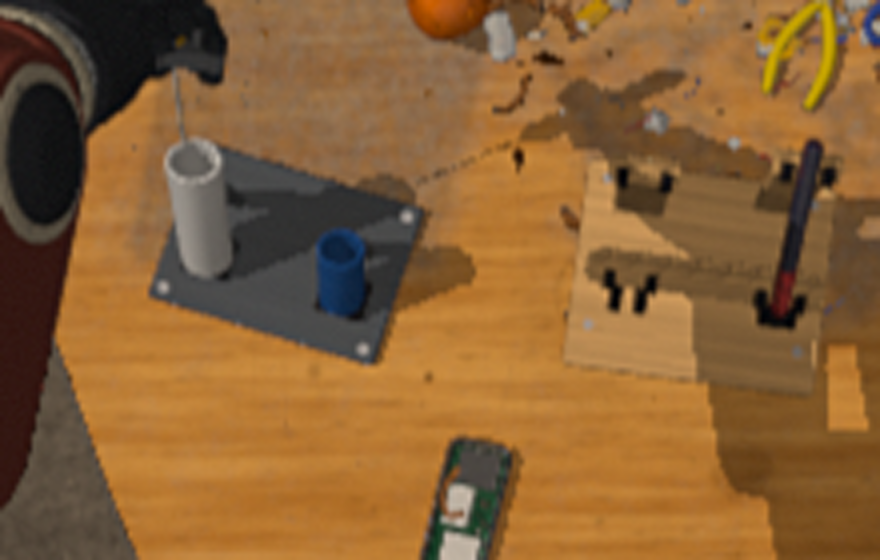

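Run:
```python
from tgt import *
f=lambda u,v,a,b:((u+.5)/4-.5+a,(v+.5)/4-.5+b)
t,e=tri(f(182,140,130,130),f(283,283,200,70));m,e2=tri(f(194,160,130,130),f(271,305,200,70))
d=t-m;print(t,m,e,e2);print("along",d@ax,"perp",d-(d@ax)*ax)
```

```text
[0.5958 0.0045 0.1334] [0.5844 0.001  0.119 ] [np.float64(0.0009003748302999997), np.float64(0.0009003748302997966)] [np.float64(0.000874556315878633), np.float64(0.0008745563158786305)]
along 0.017201448754276365 perp [ 0.0045  0.0057 -0.0012]
```

>>> carry_out(
  rows=[
    [[-0.15,-0.17,-0.07,-0.12,-0.08,0,0],[0,0,0,-0.2,0.065,-0.45,0],[0,0,0,-0.2,0.065,-0.45,0],[0,0,0,0,0,0,0],[0,0,0,0,0,0,0]],
  ],
)

```text
time: 6.5
tool_pos: [0.6003, -0.0086, 0.2719]
tool_rot: [-0.372, 0.717, 0.524, -0.271]
contact_force: [0.5, 0.7, -0.7]
gripper_width: 0.194
```

```bash
cat > chk.py <<'E'
import sys
from h import *
snap(sys.argv[1],(130,270,130,350),(70,280,200,400));show()
from tgt import *
Rt=target(-55);print("rot err deg",np.degrees((Rt*Rc.inv()).as_rotvec()))
for M in(TM,SM):
    v=g-M;print("along",v@ax,"perp",v-(v@ax)*ax)
E
python3 chk.py in1
```

```text
j [-0.0956 -0.232   1.9958 -0.1733  0.7791 -1.271 ] tcp [ 0.6011 -0.0083  0.2732] a [ 0.5514 -0.1746 -0.8158] elev -54.664296586390485 x [0.3041 0.9527 0.0016] grasp [ 0.6309 -0.0177  0.2292] t 6.6 F [ 0.0117  0.1732 -0.384 ] w 0.190261906345857
rot err deg [0.0125 0.3481 0.1695]
along 0.12039500245519283 perp [-0.0034 -0.0031  0.0011]
along 0.17011824397702505 perp [0.0269 0.0922 0.001 ]
```

View pics/scene_in1.png

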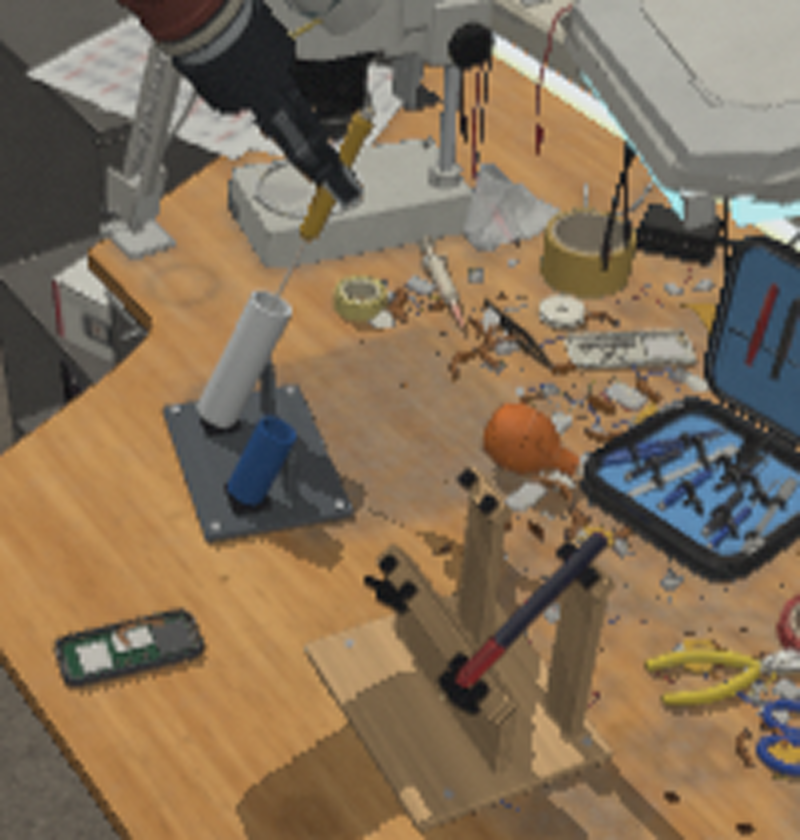

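View pics/top_in1.png

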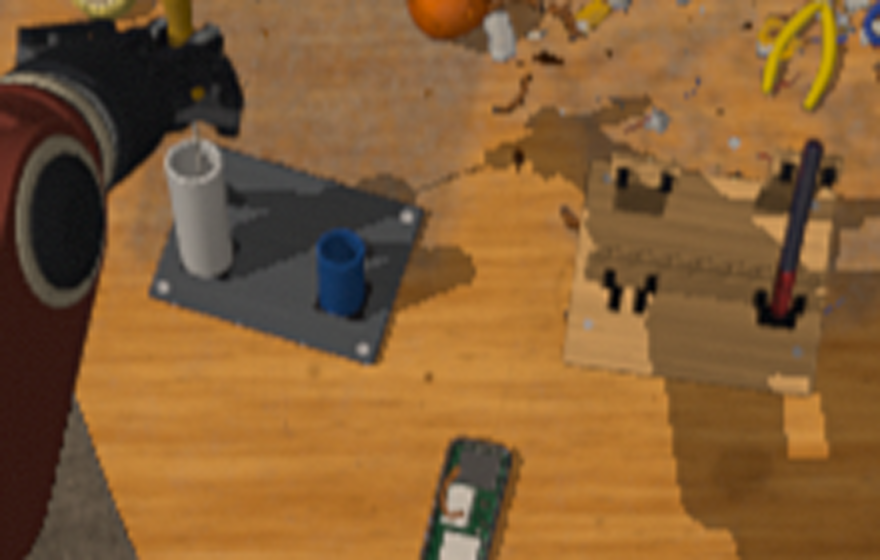

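>>> carry_out(
  rows=[
    [[0,0.05,0.03,-0.18,0.1,-0.45,0],[0,0,0,-0.2,0.065,-0.45,0],[0,0,0,-0.2,0.065,-0.45,0],[0,0,0,0,0,0,0],[0,0,0,0,0,0,0]],
  ],
)

```text
time: 7.1
tool_pos: [0.5769, 0.0019, 0.2165]
tool_rot: [-0.373, 0.715, 0.524, -0.274]
contact_force: [-0.4, -0.9, -0.2]
gripper_width: 0.188
```

```bash
python3 chk.py in2
```

```text
j [-0.0796 -0.2303  2.0896 -0.203   0.6924 -1.2276] tcp [0.5779 0.0016 0.2185] a [ 0.548  -0.1728 -0.8185] elev -54.93103259718224 x [0.3009 0.9536 0.0001] grasp [ 0.6075 -0.0077  0.1743] t 7.2 F [-0.2262  0.5601 -0.3876] w 0.18684818556474353
rot err deg [ 0.0144  0.0678 -0.0189]
along 0.05997014032779351 perp [-0.0024 -0.0008  0.001 ]
along 0.10969338184962575 perp [0.0278 0.0945 0.0009]
```

View pics/scene_in2.png

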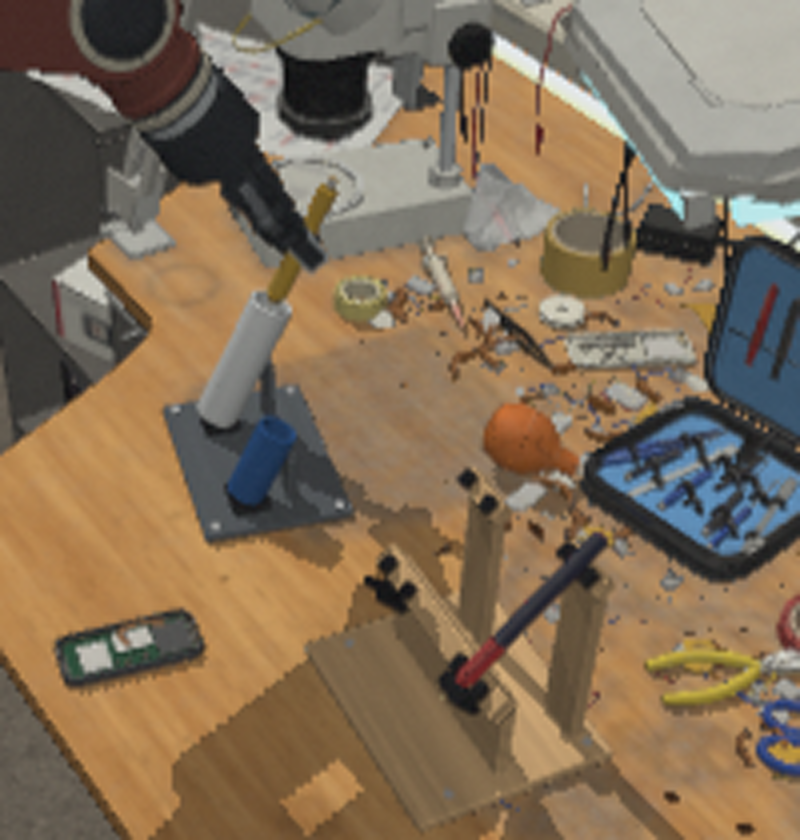

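View pics/top_in2.png

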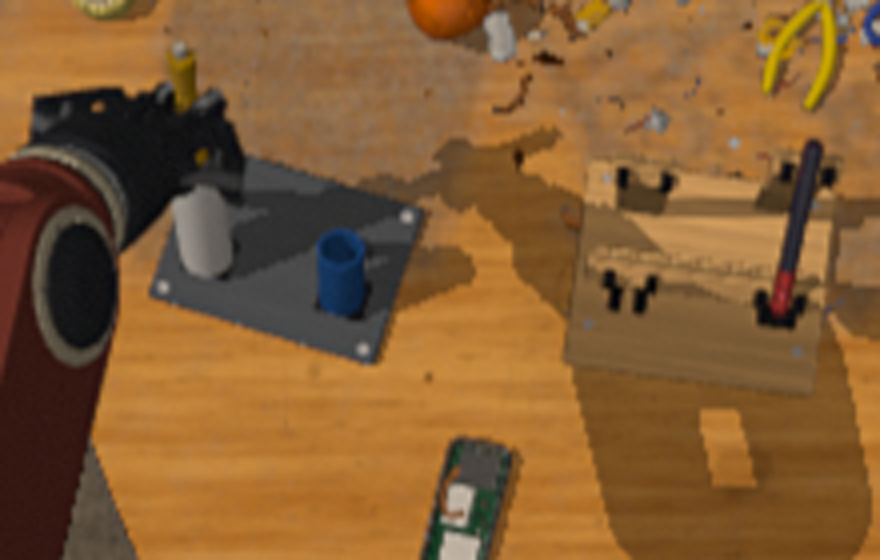

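>>> carry_out(
  rows=[
    [[0,0,0,-0.1,0.06,-0.23,0],[0,0,0,-0.1,0.035,-0.23,0],[0,0,0,0,0,0,0]],
  ],
)

```text
time: 7.5
tool_pos: [0.5678, 0.0059, 0.1964]
tool_rot: [-0.374, 0.715, 0.524, -0.274]
contact_force: [0.4, 1.3, -2.4]
gripper_width: 0.186
```

```bash
python3 chk.py in3
```

```text
j [-0.0725 -0.2258  2.1225 -0.2175  0.6604 -1.2058] tcp [0.5687 0.0056 0.1979] a [ 0.5454 -0.1723 -0.8203] elev -55.11541309619739 x [ 0.3009  0.9536 -0.0002] grasp [ 0.5982 -0.0037  0.1536] t 7.6 F [ 0.5125 -0.4542 -0.0712] w 0.18914361610217076
rot err deg [-0.0215 -0.1142 -0.0191]
along 0.036925267336016324 perp [-0.0025  0.0003  0.0012]
along 0.08664850885784857 perp [0.0277 0.0957 0.0011]
```

View pics/scene_in3.png

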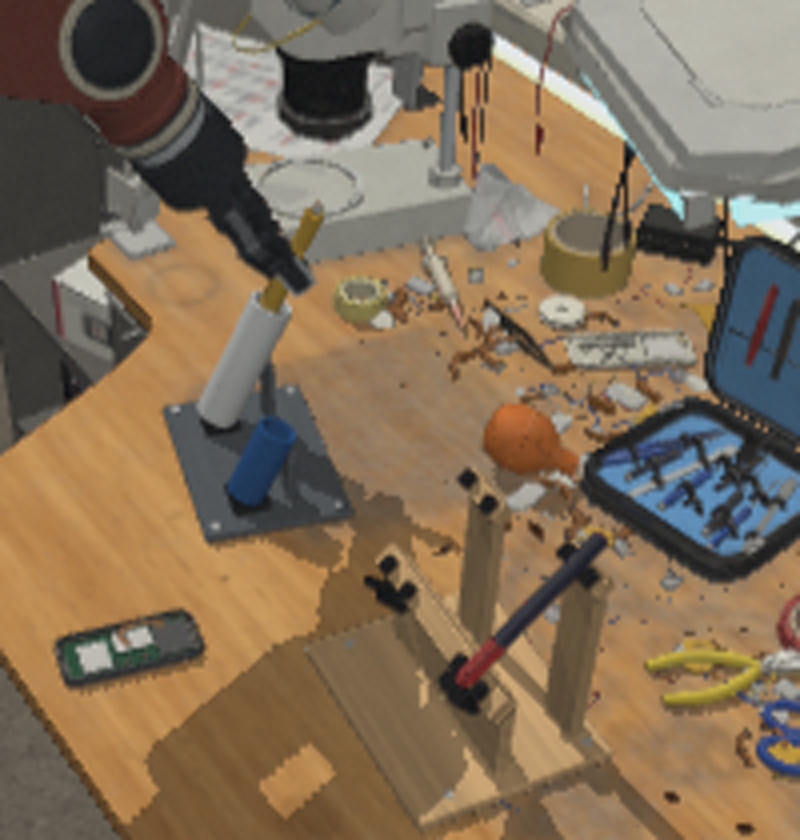

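>>> carry_out(
  rows=[
    [[0,0,0,-0.04,0.013,-0.09,0],[0,0,0,-0.02,0.006,-0.045,0],[0,0,0,0,0,0,0]],
  ],
)

```text
time: 7.9
tool_pos: [0.5665, 0.0063, 0.1929]
tool_rot: [-0.373, 0.715, 0.524, -0.273]
contact_force: [0.7, 0.0, 0.0]
gripper_width: 0.188
```

>>> carry_out(
  rows=[
    [[0,0,0,-0.02,0.006,-0.045,0],[0,0,0,0,0,0,0]],
  ],
)

```text
time: 8.1
tool_pos: [0.5663, 0.0065, 0.192]
tool_rot: [-0.372, 0.715, 0.525, -0.273]
contact_force: [0.5, -0.3, 0.5]
gripper_width: 0.189
```

>>> carry_out(
  rows=[
    [[0,0,0,-0.02,0.006,-0.045,0],[0,0,0,0,0,0,0],[0,0,0,0,0,0,0]],
  ],
)

```text
time: 8.4
tool_pos: [0.5662, 0.0067, 0.1914]
tool_rot: [-0.372, 0.716, 0.525, -0.272]
contact_force: [1.0, -0.6, 5.4]
gripper_width: 0.187
```

>>> carry_out(
  rows=[
    [[0,0,0,-0.02,0.006,-0.045,0],[0,0,0,0,0,0,0],[0,0,0,0,0,0,0]],
  ],
)

```text
time: 8.7
tool_pos: [0.5662, 0.0068, 0.1909]
tool_rot: [-0.371, 0.716, 0.525, -0.271]
contact_force: [1.4, -1.8, 7.7]
gripper_width: 0.192
```

```bash
python3 chk.py in4
```

```text
j [-0.0702 -0.2245  2.1358 -0.2263  0.6395 -1.1946] tcp [0.5662 0.0068 0.191 ] a [ 0.5514 -0.173  -0.8161] elev -54.70035017049761 x [0.3005 0.9538 0.0009] grasp [ 0.596  -0.0026  0.1469] t 8.8 F [ 1.0208 -0.7109  9.1688] w 0.18888994457442862
rot err deg [ 0.0423  0.3008 -0.0422]
along 0.029775090767875767 perp [-0.0018  0.0005  0.0009]
along 0.079498332289708 perp [0.0284 0.0959 0.0008]
```

On the floor: grip point is 29.8 mm above the mouth (30 expected), with 9 N contact. Releasing.

>>> carry_out(
  rows=[
    [[0,0,0,0,0,0,22],[0,0,0,0,0,0,30],[0,0,0,0,0,0,40],[0,0,0,0,0,0,40]],
  ],
)

```text
time: 9.2
tool_pos: [0.5637, 0.0071, 0.1868]
tool_rot: [-0.373, 0.715, 0.524, -0.274]
contact_force: [0.5, 0.6, 0.1]
gripper_width: 0.468
```

```bash
python3 chk.py rel
```

```text
j [-0.0701 -0.2228  2.1397 -0.2254  0.6412 -1.1945] tcp [0.564  0.0071 0.1872] a [ 0.5453 -0.1723 -0.8203] elev -55.11677930760436 x [ 0.3011  0.9536 -0.0001] grasp [ 0.5934 -0.0022  0.1429] t 9.3 F [ 0.8854 -0.5823  0.3669] w 0.4659986004164616
rot err deg [-0.0318 -0.1124 -0.0061]
along 0.025122981507661162 perp [-0.0025  0.0003  0.0012]
along 0.0748462230294934 perp [0.0278 0.0956 0.0011]
```

View pics/scene_rel.png

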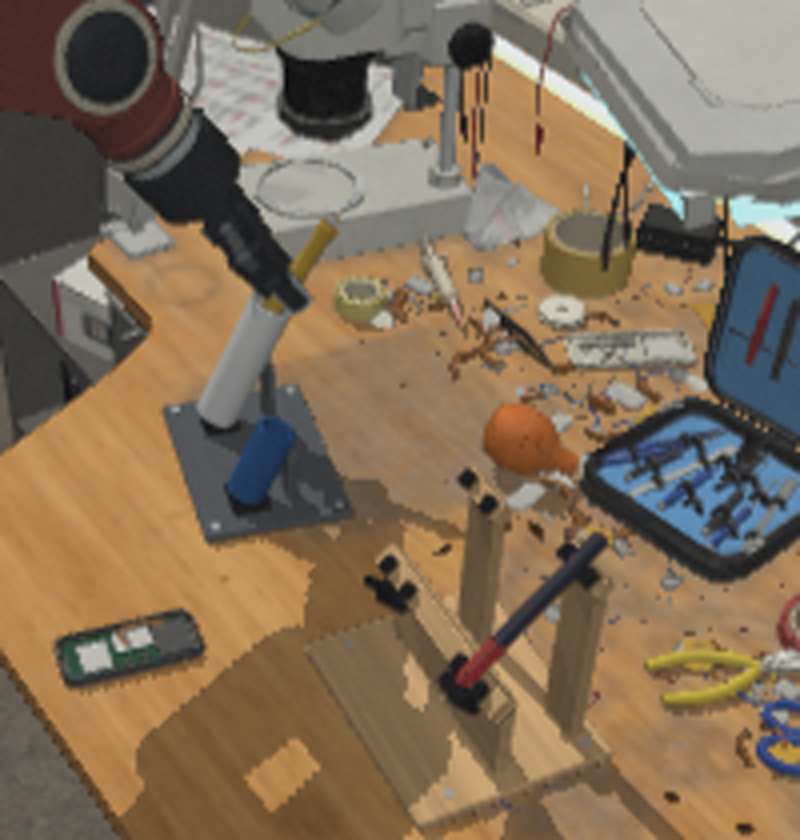

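View pics/top_rel.png

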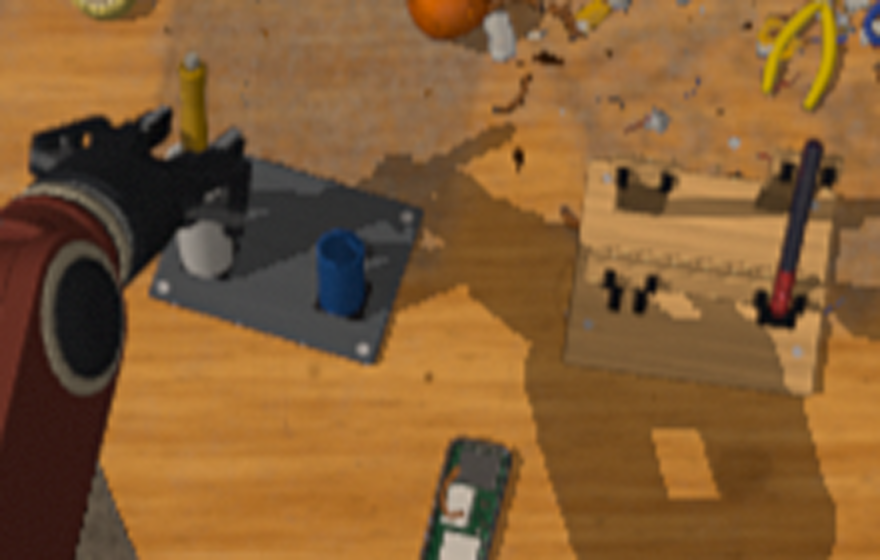

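>>> carry_out(
  rows=[
    [[0,0,0,-0.545,0.172,0.82,40],[0,0,0,-0.545,0.172,0.82,40],[0,0,0,-0.545,0.172,0.82,40],[0,0,0,0,0,0.8,40],[0,0,0,0,0,0,50]],
  ],
)

```text
time: 9.8
tool_pos: [0.5004, 0.0279, 0.3255]
tool_rot: [-0.369, 0.717, 0.527, -0.269]
contact_force: [1.1, -0.3, 1.0]
gripper_width: 0.584
```

```bash
python3 chk.py ret
python3 - <<'E'
from tgt import *
w=-.1291;e=np.radians(-75);a=np.array([np.cos(e)*np.cos(w),np.cos(e)*np.sin(w),np.sin(e)]);x=np.array([-np.sin(w),np.cos(w),0])
Rt=R.from_matrix(np.c_[x,a,np.cross(x,a)])
print(np.degrees((Rt*Rc.inv()).as_rotvec()), np.array([.51,-.3842,.288])-s["tool_pos"])
E
```

```text
j [-0.0281 -0.5508  2.1495 -0.1929  0.9581 -1.2293] tcp [0.4991 0.0277 0.3192] a [ 0.5478 -0.1723 -0.8187] elev -54.95155829450801 x [0.3011 0.9536 0.0007] grasp [0.5287 0.0184 0.275 ] t 9.9 F [ 0.8037  0.0427 -0.0888] w 0.583748890961502
rot err deg [-0.0244  0.0585 -0.0107]
along 0.11614790513394037 perp [-0.1039  0.0325  0.0508]
along 0.1658711466557726 perp [-0.0737  0.1278  0.0507]
[ 4.2915 19.6103 10.0284] [ 0.0109 -0.4119 -0.0312]
```

View pics/scene_ret.png

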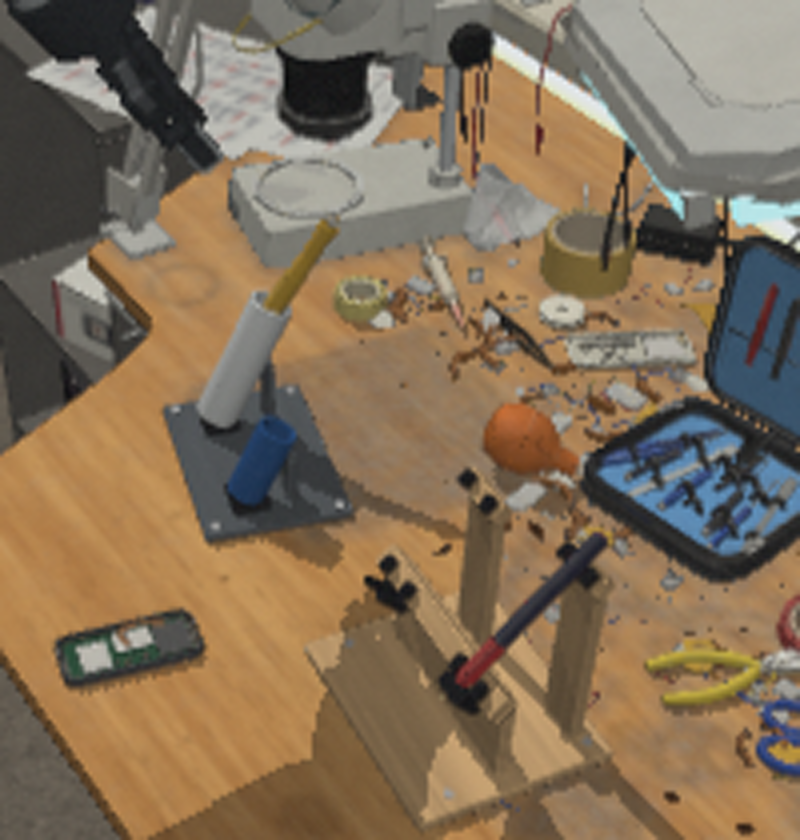

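View pics/top_ret.png

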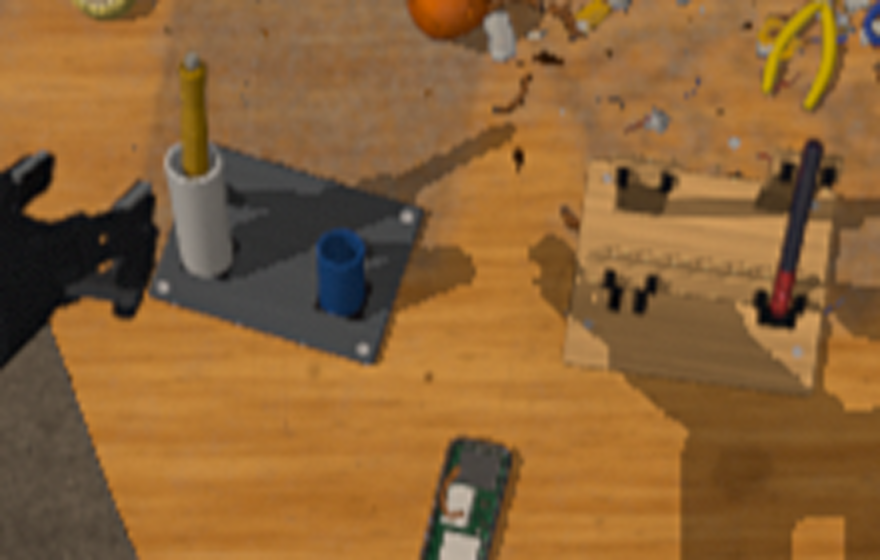

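>>> carry_out(
  rows=[
    [[0,0,0,0,-0.935,0,50],[0.21,0.98,0.5,0,-0.935,0,50],[0.21,0.98,0.5,0,-0.935,0,50],[0.22,0.98,0.5,0,-0.935,0,50],[0.22,0.98,0.5,0,-0.935,0,50]],
  ],
)

```text
time: 10.4
tool_pos: [0.4981, -0.1609, 0.3158]
tool_rot: [-0.444, 0.62, 0.525, -0.379]
contact_force: [0.4, -0.3, -0.2]
gripper_width: 0.587
```

>>> carry_out(
  rows=[
    [[0.22,0.98,0.5,0.05,-0.935,0,50],[0,0,0,0.05,-0.935,0,50],[0,0,0,0.05,-0.935,-0.25,50],[0,0,0,0.05,-0.935,-0.25,50],[0,0,0,0.05,-0.935,-0.25,50]],
  ],
)

```text
time: 10.9
tool_pos: [0.5082, -0.3477, 0.2848]
tool_rot: [-0.46, 0.595, 0.523, -0.402]
contact_force: [0.4, -0.0, 0.9]
gripper_width: 0.585
```

>>> carry_out(
  rows=[
    [[0,0,0,0.02,-0.935,0,50],[0,0,0,0,0,0,50],[0,0,0,0,0,0,50]],
  ],
)

```text
time: 11.2
tool_pos: [0.509, -0.384, 0.2854]
tool_rot: [-0.46, 0.595, 0.523, -0.402]
contact_force: [0.4, 0.2, -0.3]
gripper_width: 0.583
```

Run:
```python
from h import *
snap('m1',(130,270,130,350),(70,280,200,400));show()
f=lambda u,v,a,b:((u+.5)/4-.5+a,(v+.5)/4-.5+b)
t,e=tri(f(193,62,130,130),f(335,220,200,70));print(t,e)
s=state();print(np.array([.5331,-.3872,.2012])-s["tool_pos"])
```

```text
j [-0.8145 -0.0091  1.716   0.1734  1.2386 -2.2966] tcp [ 0.5095 -0.3828  0.2868] a [ 0.2536 -0.0312 -0.9668] elev -75.19419431855844 x [0.1287 0.9917 0.0018] grasp [ 0.5232 -0.3845  0.2346] t 11.3 F [-0.877   0.8044  1.0167] w 0.5853465504257913
[ 0.6305 -0.0156  0.1901] [np.float64(0.0007851196884747667), np.float64(0.000785119688474699)]
[ 0.0236 -0.0044 -0.0856]
```

View pics/scene_m1.png

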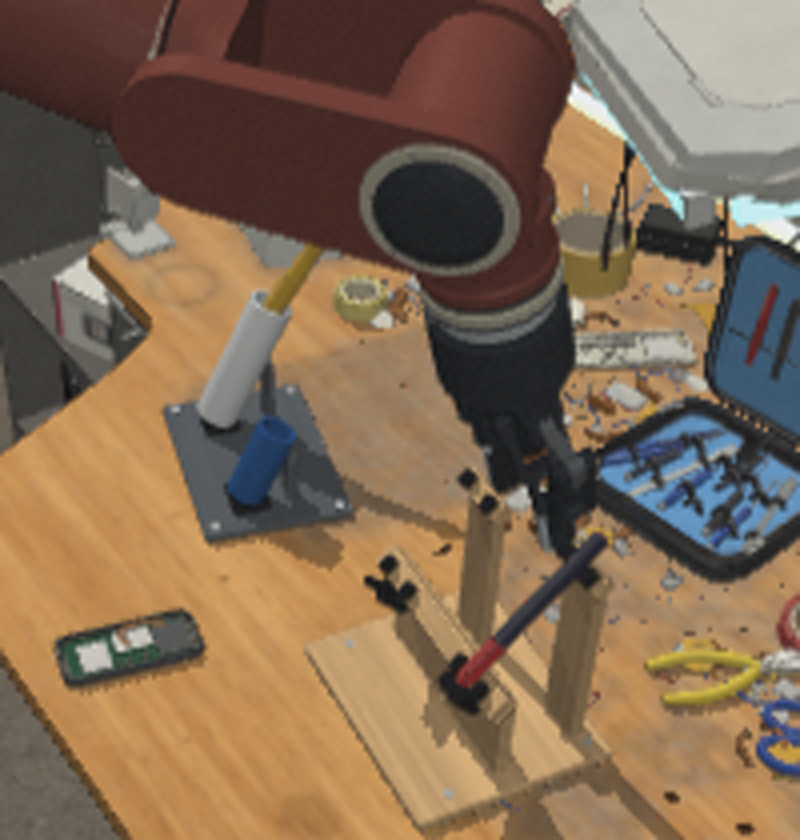

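>>> carry_out(
  rows=[
    [[0,0,0,0.2,-0.04,-0.7,50],[0,0,0,0.2,-0.04,-0.7,50],[0,0,0,0.19,-0.03,-0.5,50],[0,0,0,0,0,-0.15,50],[0,0,0,0,0,0,50]],
  ],
)

```text
time: 11.8
tool_pos: [0.5331, -0.3867, 0.2051]
tool_rot: [-0.459, 0.595, 0.524, -0.403]
contact_force: [0.8, 0.5, -0.3]
gripper_width: 0.585
```

Run:
```python
from h import *
snap('m2',(130,270,130,350),(70,280,200,400));show()
s=state();print(np.array([.5331,-.3872,.2012])-s["tool_pos"])
```

```text
j [-0.7914  0.1085  1.7312  0.1786  1.0995 -2.2986] tcp [ 0.5337 -0.388   0.2078] a [ 0.2565 -0.0344 -0.9659] elev -75.00107163691268 x [ 0.1284  0.9917 -0.0012] grasp [ 0.5476 -0.3898  0.1556] t 11.9 F [0.4349 0.0034 0.2332] w 0.5859111173987267
[-0.0006  0.0008 -0.0066]
```

View pics/scene_m2.png

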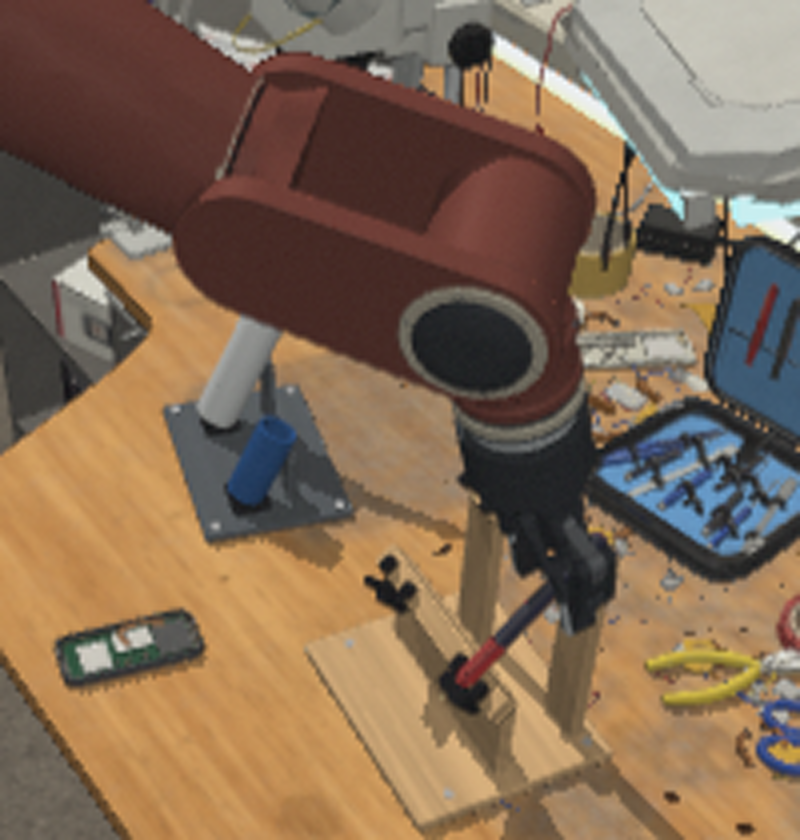

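>>> carry_out(
  rows=[
    [[0,0,0,-0.02,0.02,-0.17,50],[0,0,0,0,0,0,30],[0,0,0,0,0,0,20],[0,0,0,0,0,0,17],[0,0,0,0,0,0,14]],
  ],
)

```text
time: 12.4
tool_pos: [0.5326, -0.3875, 0.1999]
tool_rot: [-0.458, 0.596, 0.523, -0.402]
contact_force: [-0.4, 0.5, 0.5]
gripper_width: 0.164
```

>>> carry_out(
  rows=[
    [[0,0,0,0,0,0,10],[0,0,0,0,0,0,0],[0,0,0,0,0,0,0],[0,0,0,0,0,0,0]],
  ],
)

```text
time: 12.8
tool_pos: [0.5326, -0.3875, 0.2001]
tool_rot: [-0.458, 0.596, 0.523, -0.402]
contact_force: [-2.2, -0.0, 3.1]
gripper_width: 0.142
```

Run:
```python
from h import *
snap('m3',(130,270,130,350),(70,280,200,400));show()
```

```text
j [-0.7921  0.1144  1.7384  0.1795  1.0878 -2.301 ] tcp [ 0.5326 -0.3876  0.2001] a [ 0.2555 -0.0339 -0.9662] elev -75.0616887829791 x [ 0.1291  0.9916 -0.0006] grasp [ 0.5464 -0.3894  0.1479] t 12.9 F [-2.102   0.5062  4.6831] w 0.1438363840790451
```

View pics/scene_m3.png

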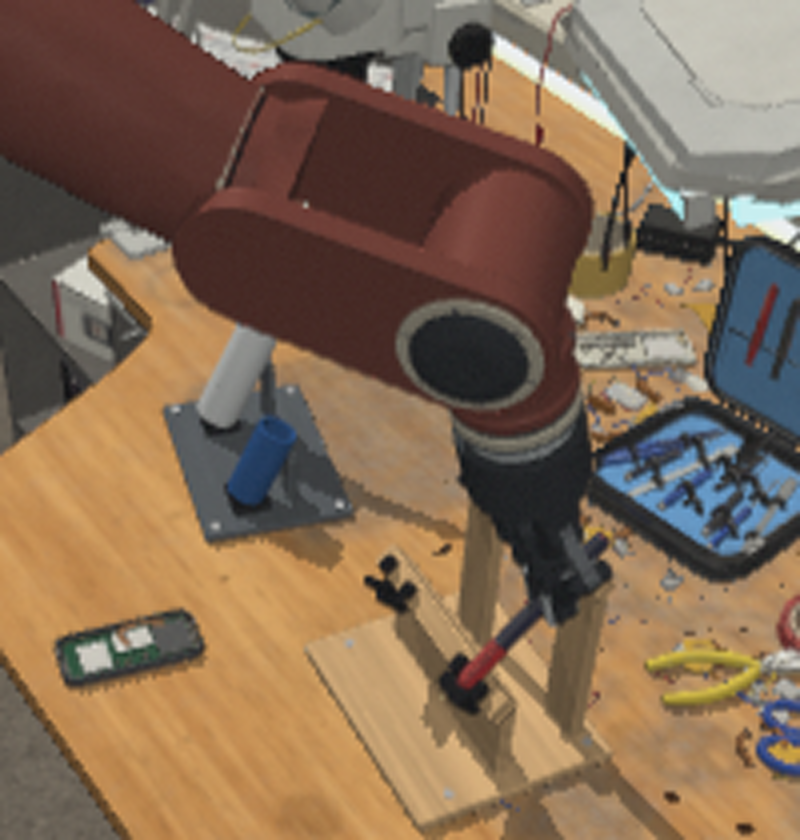

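>>> carry_out(
  rows=[
    [[0,0,0,0,0,0.3,0],[0,0,0,0,0,0.6,0],[0,0,0,0,0,1,0],[0,0,0,0,0,1,0],[0,0,0,0,0,0.3,0]],
  ],
)

```text
time: 13.4
tool_pos: [0.5339, -0.3883, 0.3343]
tool_rot: [-0.454, 0.599, 0.524, -0.402]
contact_force: [0.5, -0.4, 0.4]
gripper_width: 0.145
```

Run:
```python
from h import *
snap('m4',(130,270,130,350),(70,280,200,400));show()
t=.5**.5;w=-.1291;u=np.array([t*np.cos(w),t*np.sin(w),t])
s=state();g=s["tool_pos"]+.054*RQ(s["tool_rot"]).apply([0,1,0])
for d in(-.084,.046):print(g+d*u,(proj("scene",g+d*u)-[200,70])*4+1.5,(proj("top",g+d*u)-[130,130])*4+1.5)
```

```text
j [-0.7918  0.0113  1.6217  0.1652  1.2992 -2.2614] tcp [ 0.5333 -0.3879  0.3313] a [ 0.2593 -0.0372 -0.9651] elev -74.81326191821847 x [ 0.129   0.9916 -0.0036] grasp [ 0.5473 -0.3899  0.2791] t 13.5 F [ 0.2258 -0.1166 -0.249 ] w 0.14377340003883776
[ 0.4884 -0.3823  0.2197] [479.3869 534.8855] [808.5191 283.4238]
[ 0.5796 -0.3941  0.3117] [634.3084 368.4454] [851.5309  87.7026]
```

View pics/scene_m4.png

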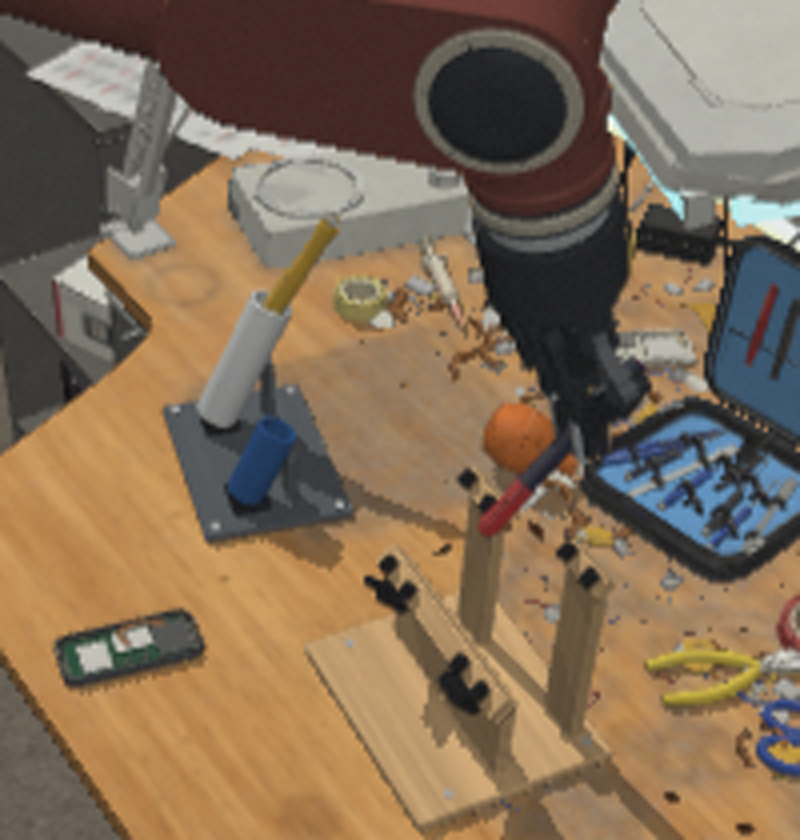

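View pics/top_m4.png

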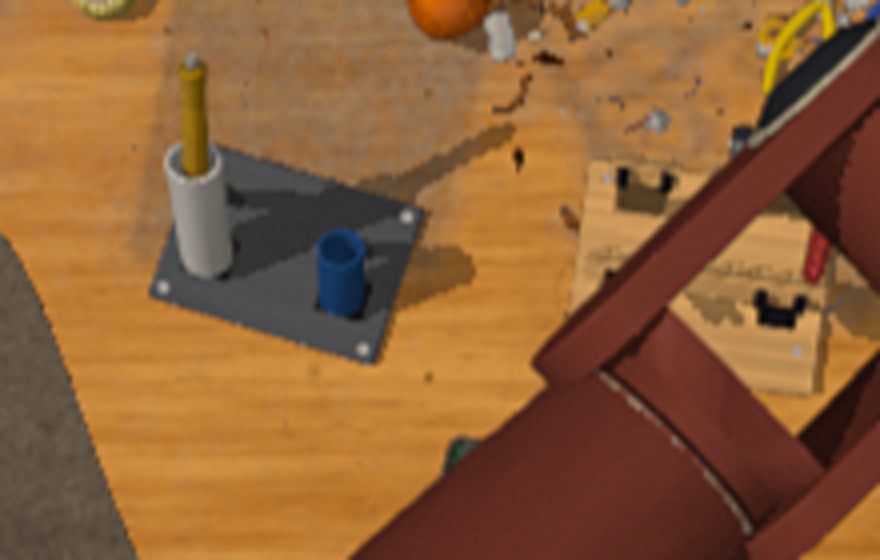

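Run:
```python
from tgt import *
Rt=target(-55);print(np.degrees((Rt*Rc.inv()).as_rotvec()))
p=SM+ax*.109;print(p,p-.054*Rt.apply([0,1,0])-s["tool_pos"])
```

```text
[ -4.0854 -19.4159  -9.9848]
[ 0.5794 -0.1022  0.1728] [ 0.0166  0.2951 -0.1142]
```

>>> carry_out(
  rows=[
    [[-0.2,-0.97,-0.5,0.05,0.92,0,0],[-0.2,-0.97,-0.5,0.05,0.92,0,0],[-0.2,-0.97,-0.5,0.05,0.92,0,0],[-0.21,-0.97,-0.5,0.05,0.92,0,0],[-0.21,-0.97,-0.5,0.05,0.92,0,0]],
  ],
)

```text
time: 14.0
tool_pos: [0.5416, -0.2017, 0.3241]
tool_rot: [-0.376, 0.714, 0.524, -0.273]
contact_force: [0.8, -0.2, -0.4]
gripper_width: 0.146
```

>>> carry_out(
  rows=[
    [[0,0,0,0.05,0.92,-0.5,0],[0,0,0,0.05,0.92,-0.5,0],[0,0,0,0.05,0.92,-0.7,0],[0,0,0,0,0,-0.7,0],[0,0,0,0,0,-0.4,0]],
  ],
)

```text
time: 14.5
tool_pos: [0.546, -0.0905, 0.2091]
tool_rot: [-0.378, 0.711, 0.524, -0.276]
contact_force: [-0.3, -0.3, 0.7]
gripper_width: 0.142
```

```bash
python3 chk.py m5
python3 - <<'E'
from tgt import *
q=g-.084*ax;print((proj("scene",q)-[200,70])*4+1.5,(proj("top",q)-[130,130])*4+1.5)
E
```

```text
j [-0.301  -0.2976  2.1577  0.0018  0.6871 -1.5678] tcp [ 0.5455 -0.0914  0.2085] a [ 0.5352 -0.1649 -0.8285] elev -55.94183716639244 x [0.2993 0.9541 0.0034] grasp [ 0.5744 -0.1003  0.1638] t 14.6 F [-0.29    0.6587 -0.6894] w 0.14065428937480562
rot err deg [-0.4686 -0.8404 -0.1169]
along 0.048856844877725354 perp [-0.0311 -0.0948  0.0005]
along 0.09858008639955759 perp [-0.0008  0.0005  0.0004]
[286.5906 415.4012] [339.8341 235.8419]
```

View pics/scene_m5.png

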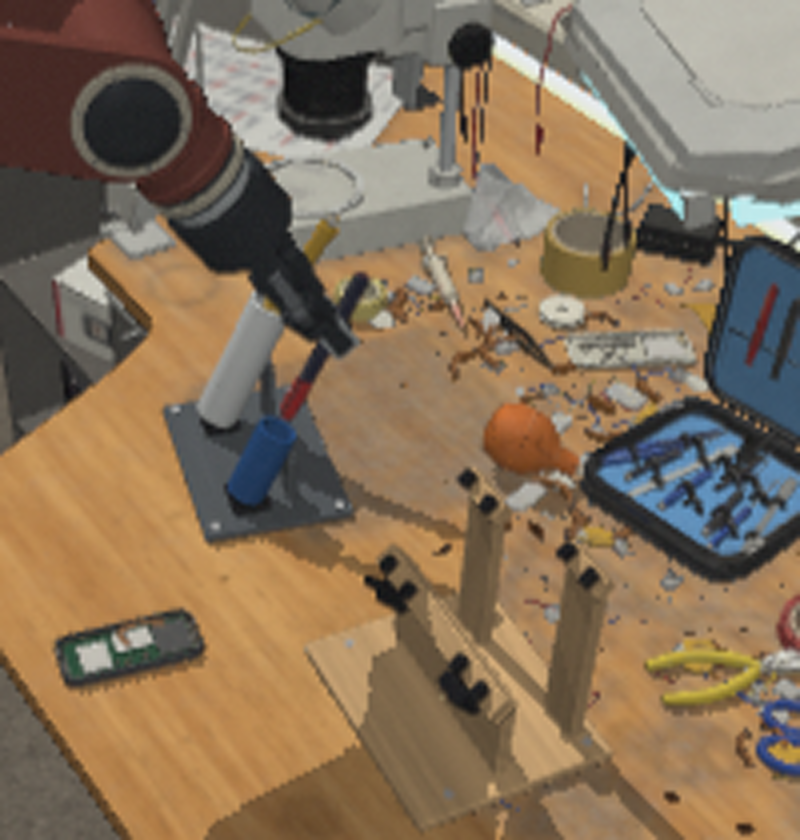

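View pics/top_m5.png

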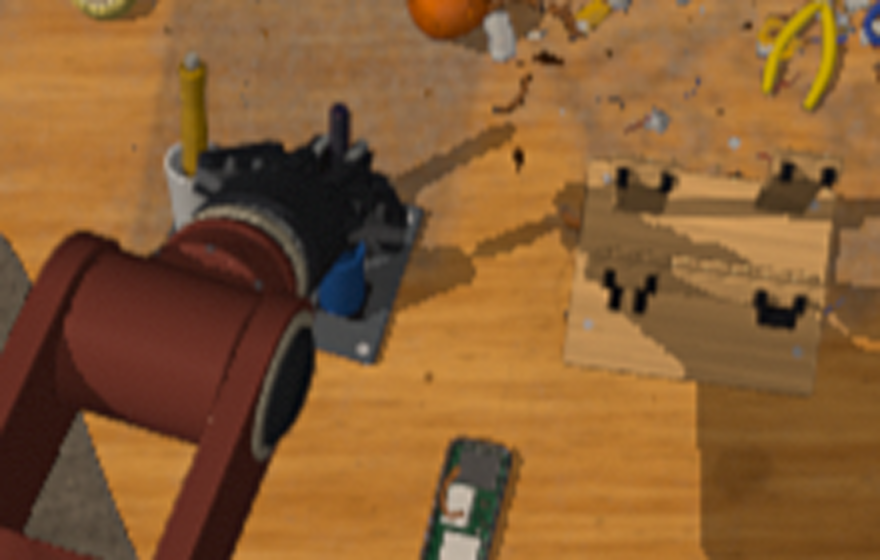

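Run:
```python
from tgt import *
import cv2
print(plane("top",tc(241,163),.074),plane("scene",sc(155,188),.074),SM)
print(plane("top",tc(95,77),.119),plane("scene",sc(150,65),.119),TM)
# camera x axis
print(RQ(CI["scene"]["rotation"]).as_matrix()[:,0])
for t in("over","m5"):
    a=cv2.imread(f"pics/scene_{t}.png")[380:480,210:330];cv2.imwrite(f"pics/z_{t}.png",cv2.resize(a,None,fx=5,fy=5))
a=cv2.imread("pics/top_over.png")[210:330,290:400];cv2.imwrite("pics/z_t.png",cv2.resize(a,None,fx=5,fy=5))
```

```text
[ 0.5381 -0.0883  0.074 ] [ 0.5339 -0.0835  0.074 ] [ 0.5355 -0.0883  0.074 ]
[0.5872 0.     0.119 ] [0.583  0.0018 0.119 ] [0.5858 0.0007 0.119 ]
[ 0.8358 -0.5489  0.0147]
```

View pics/z_m5.png

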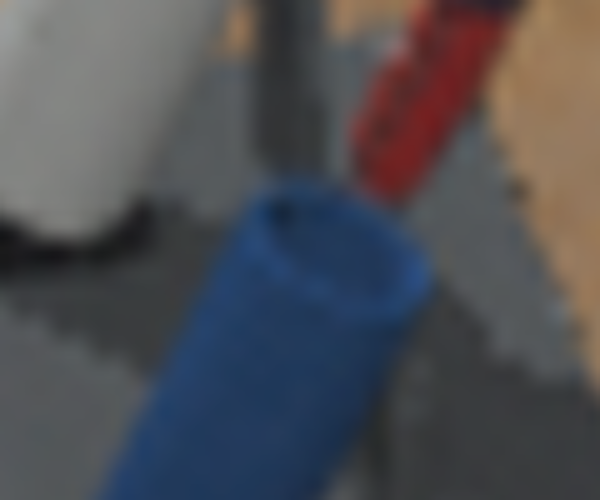

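View pics/z_t.png

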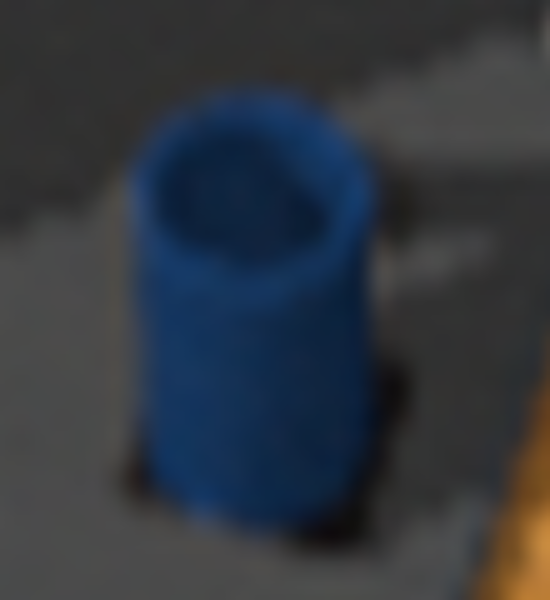

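>>> carry_out(
  rows=[
    [[-0.12,-0.21,-0.03,0,0,0,0],[0,0,0,-0.15,0.048,-0.34,0],[0,0,0,-0.15,0.048,-0.34,0],[0,0,0,0,0,0,0],[0,0,0,0,0,0,0]],
  ],
)

```text
time: 15.1
tool_pos: [0.5356, -0.0889, 0.1871]
tool_rot: [-0.369, 0.717, 0.525, -0.27]
contact_force: [-0.6, 1.7, 0.0]
gripper_width: 0.144
```

```bash
python3 chk.py m6
```

```text
j [-0.2998 -0.3037  2.2056 -0.0073  0.6189 -1.5586] tcp [ 0.5361 -0.089   0.1878] a [ 0.5546 -0.1758 -0.8134] elev -54.42583757502643 x [0.3025 0.9531 0.0002] grasp [ 0.5661 -0.0985  0.1439] t 15.2 F [-0.3034  1.4786 -0.8969] w 0.1451921742390172
rot err deg [0.1603 0.5515 0.0778]
along 0.02726487266958011 perp [-0.0307 -0.0957  0.0002]
along 0.07698811419141234 perp [-0.0004 -0.0004  0.0001]
```

View pics/scene_m6.png

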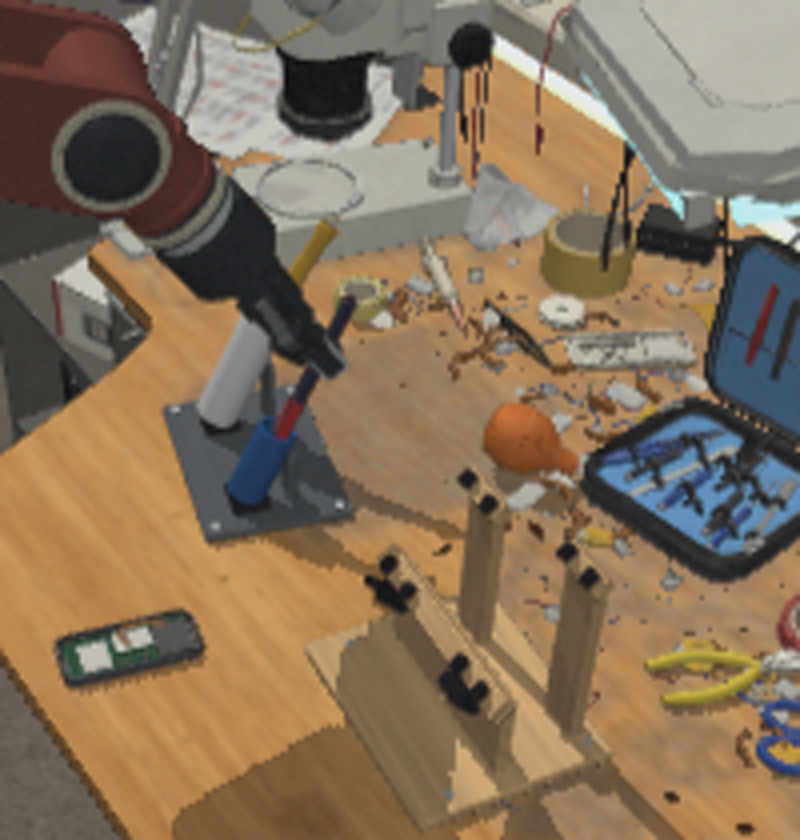

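>>> carry_out(
  rows=[
    [[0.03,0.1,0,-0.1,0.035,-0.23,0],[0,0,0,-0.1,0.035,-0.23,0],[0,0,0,-0.1,0.035,-0.23,0],[0,0,0,0,0,0,0],[0,0,0,0,0,0,0]],
  ],
)

```text
time: 15.7
tool_pos: [0.5241, -0.0848, 0.1598]
tool_rot: [-0.371, 0.716, 0.524, -0.272]
contact_force: [-0.3, -0.0, -0.1]
gripper_width: 0.144
```

```bash
python3 chk.py m7
```

```text
j [-0.2986 -0.2927  2.2462 -0.0095  0.5731 -1.556 ] tcp [ 0.5246 -0.085   0.1608] a [ 0.5499 -0.1747 -0.8167] elev -54.76062077390259 x [ 0.3024  0.9532 -0.0002] grasp [ 0.5543 -0.0944  0.1167] t 15.8 F [-1.2963  1.2202  0.2323] w 0.14491680307368177
rot err deg [0.0854 0.224  0.0675]
along -0.0027117843125116373 perp [-0.0304 -0.0954  0.0001]
along 0.0470114572093206 perp [-0.0001 -0.0001  0.    ]
```

View pics/scene_m7.png

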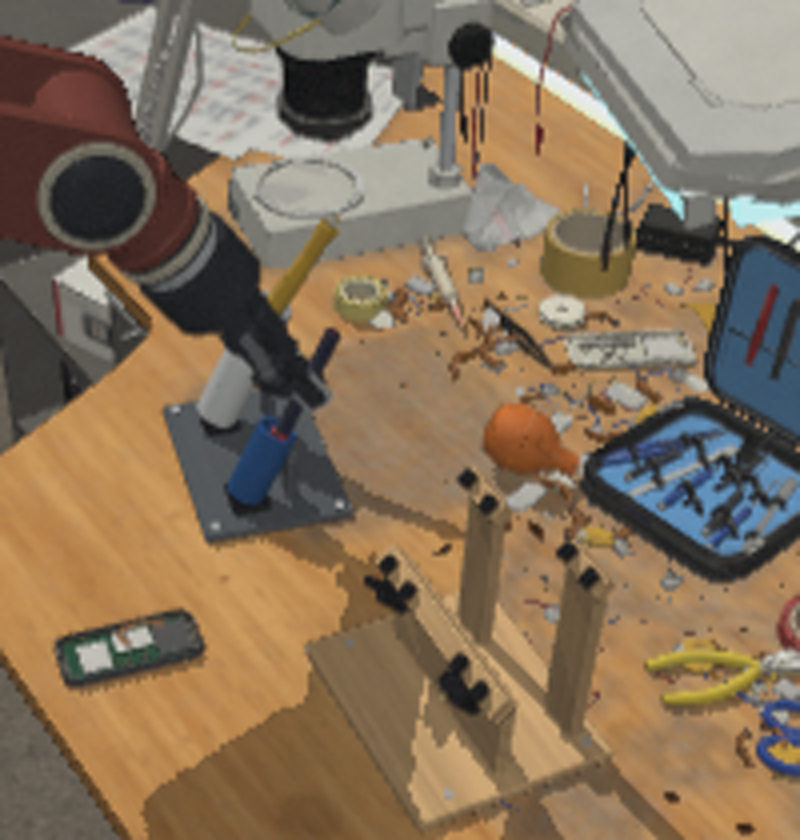

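View pics/top_m7.png

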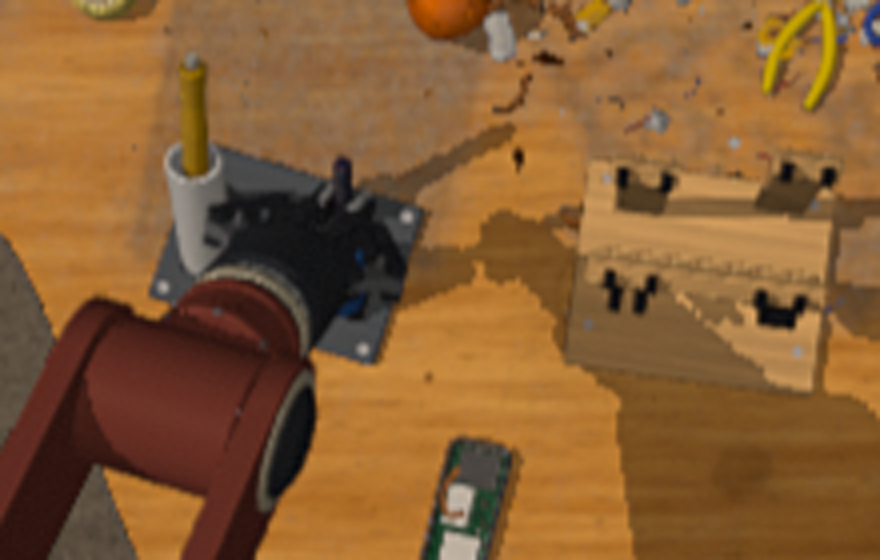

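>>> carry_out(
  rows=[
    [[0,0,0,-0.1,0.032,-0.23,0],[0,0,0,-0.06,0.019,-0.135,0],[0,0,0,0,0,0,0],[0,0,0,0,0,0,0]],
  ],
)

```text
time: 16.2
tool_pos: [0.5177, -0.0828, 0.1454]
tool_rot: [-0.371, 0.716, 0.524, -0.272]
contact_force: [-0.6, 0.7, 0.3]
gripper_width: 0.147
```

>>> carry_out(
  rows=[
    [[0,0,0,-0.04,0.013,-0.09,0],[0,0,0,0,0,0,0],[0,0,0,0,0,0,0]],
  ],
)

```text
time: 16.5
tool_pos: [0.5164, -0.0823, 0.1422]
tool_rot: [-0.371, 0.716, 0.524, -0.272]
contact_force: [0.6, 0.3, -1.3]
gripper_width: 0.142
```

```bash
python3 chk.py m8
```

```text
j [-0.2983 -0.2839  2.2744 -0.0105  0.5364 -1.5549] tcp [ 0.5164 -0.0823  0.1424] a [ 0.5496 -0.1746 -0.817 ] elev -54.781053943300165 x [ 0.3022  0.9532 -0.0004] grasp [ 0.5461 -0.0918  0.0982] t 16.6 F [ 0.5876  1.3292 -0.2658] w 0.1406349637162268
rot err deg [0.0888 0.2015 0.0591]
along -0.023024965553113643 perp [-0.0304 -0.0954  0.0001]
along 0.026698275968718592 perp [-0.0001 -0.0001  0.    ]
```

>>> carry_out(
  rows=[
    [[0,0,0,-0.02,0.006,-0.045,0],[0,0,0,0,0,0,0],[0,0,0,0,0,0,0]],
  ],
)

```text
time: 16.9
tool_pos: [0.5157, -0.0821, 0.1407]
tool_rot: [-0.371, 0.717, 0.524, -0.272]
contact_force: [0.3, 0.9, 1.3]
gripper_width: 0.142
```

>>> carry_out(
  rows=[
    [[0,0,0,-0.02,0.006,-0.045,0],[0,0,0,0,0,0,0],[0,0,0,0,0,0,0]],
  ],
)

```text
time: 17.2
tool_pos: [0.5152, -0.0819, 0.1392]
tool_rot: [-0.371, 0.717, 0.525, -0.272]
contact_force: [0.8, 1.5, 1.3]
gripper_width: 0.142
```

```bash
python3 chk.py m9
```

```text
j [-0.2983 -0.282   2.2794 -0.0103  0.5285 -1.5548] tcp [ 0.5152 -0.0819  0.1392] a [ 0.5505 -0.1747 -0.8163] elev -54.720851889718986 x [ 0.3023  0.9532 -0.0001] grasp [ 0.5449 -0.0913  0.0951] t 17.3 F [1.1152 1.2779 1.7255] w 0.14375072568566116
rot err deg [0.0923 0.2636 0.0614]
along -0.02645369601540268 perp [-0.0302 -0.0954  0.0001]
along 0.023269545506429557 perp [ 0.     -0.0001 -0.    ]
```

View pics/scene_m9.png

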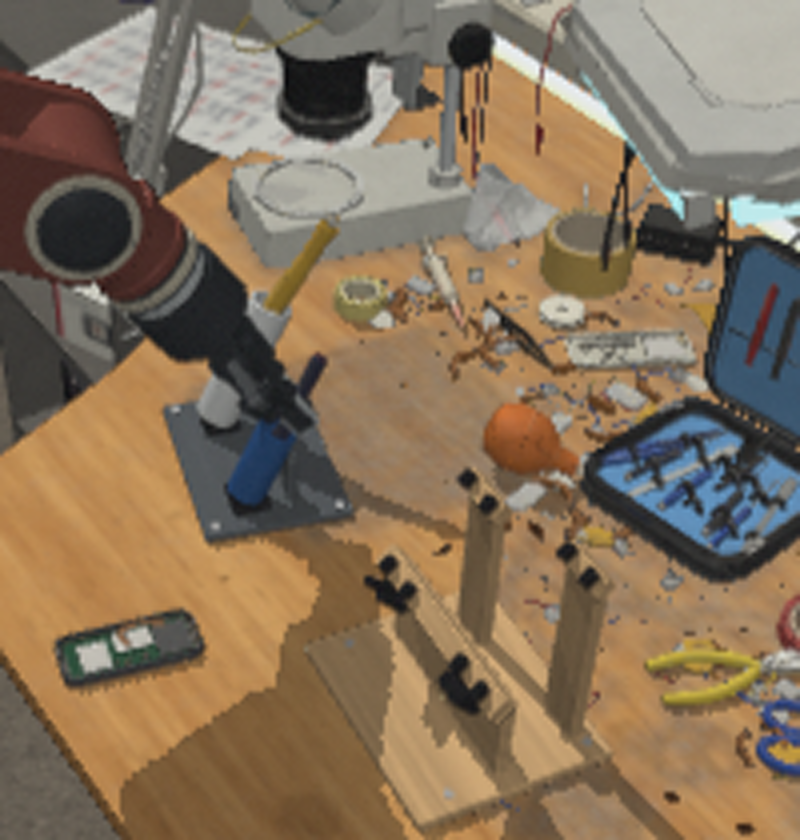

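>>> carry_out(
  rows=[
    [[0,0,0,-0.02,0.006,-0.045,0],[0,0,0,0,0,0,0],[0,0,0,0,0,0,0]],
  ],
)

```text
time: 17.6
tool_pos: [0.5153, -0.0819, 0.1389]
tool_rot: [-0.37, 0.717, 0.525, -0.271]
contact_force: [-1.0, 2.2, 6.3]
gripper_width: 0.14
```

>>> carry_out(
  rows=[
    [[0,0,0,0.02,-0.006,0.045,18],[0,0,0,0,0,0,25],[0,0,0,0,0,0,36],[0,0,0,0,0,0,36]],
  ],
)

```text
time: 18.0
tool_pos: [0.5146, -0.0818, 0.1383]
tool_rot: [-0.371, 0.716, 0.524, -0.272]
contact_force: [0.8, -0.0, 0.4]
gripper_width: 0.421
```

>>> carry_out(
  rows=[
    [[0,0,0,-0.27,0.087,0.41,36],[0,0,0,-0.545,0.172,0.82,36],[0,0,0,-0.545,0.172,0.82,36],[0,0,0,-0.4,0.15,0.82,36],[0,0,0,0,0,0.8,36]],
  ],
)

```text
time: 18.5
tool_pos: [0.443, -0.058, 0.2865]
tool_rot: [-0.371, 0.717, 0.525, -0.272]
contact_force: [1.2, 0.3, 0.1]
gripper_width: 0.424
```

```bash
python3 chk.py fin
```

```text
j [-0.2934 -0.741   2.3064 -0.0099  0.9492 -1.5543] tcp [ 0.446  -0.059   0.2927] a [ 0.5593 -0.1774 -0.8098] elev -54.07184048729488 x [ 0.3021  0.9533 -0.0003] grasp [ 0.4762 -0.0686  0.2489] t 18.6 F [ 0.3605  0.1435 -0.1527] w 0.4204218771883669
rot err deg [0.2937 0.8806 0.0496]
along 0.08240076694121237 perp [-0.1428 -0.0588  0.0553]
along 0.1321240084630446 perp [-0.1126  0.0365  0.0552]
```

View pics/scene_fin.png

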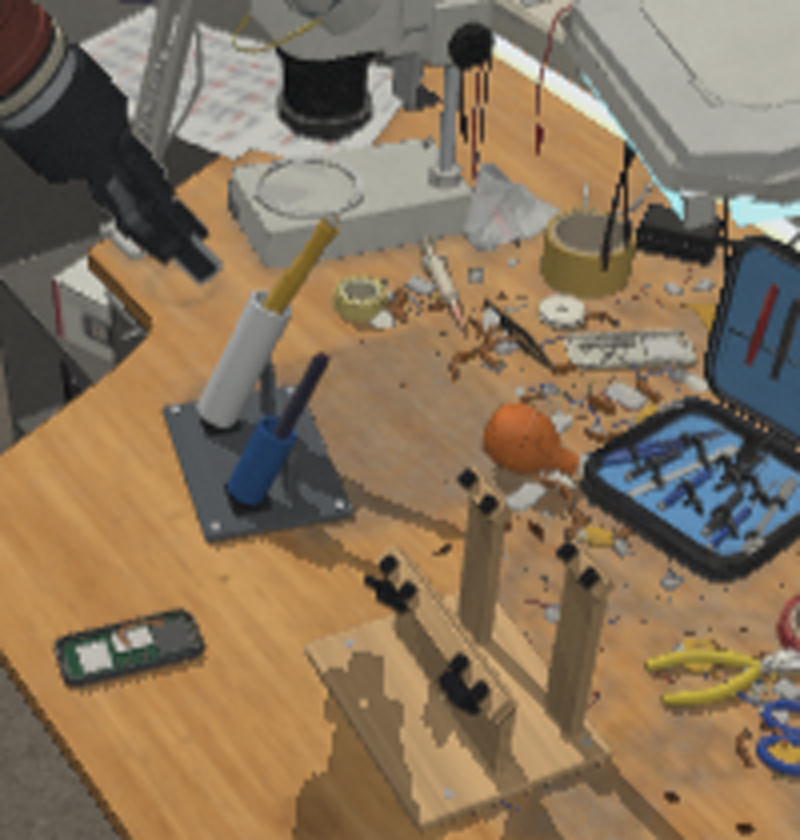

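View pics/top_fin.png

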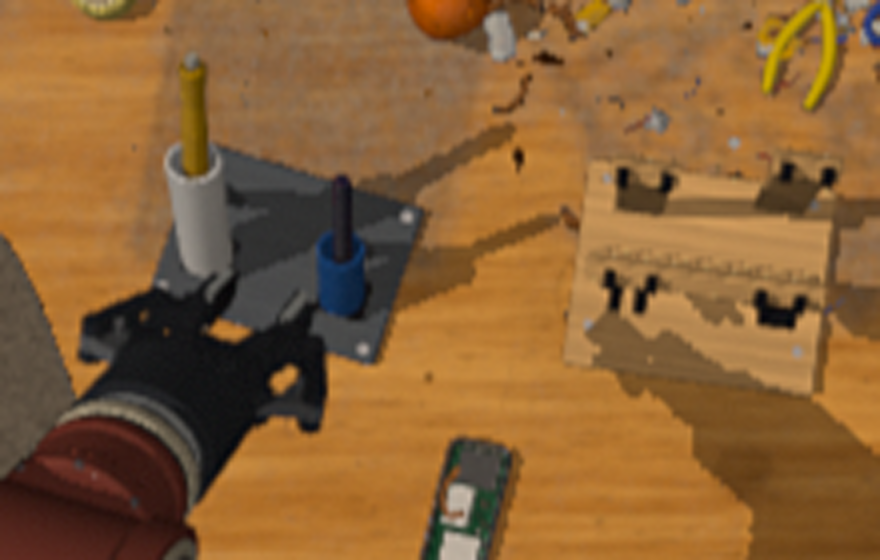

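>>> carry_out(
  rows=[
    [[0,0,0,0,0,0,36],[0,0,0,0,0,0,36],[0,0,0,0,0,0,36]],
  ],
)

```text
time: 18.9
tool_pos: [0.4441, -0.0585, 0.2834]
tool_rot: [-0.372, 0.716, 0.524, -0.273]
contact_force: [1.0, 0.6, -0.7]
gripper_width: 0.424
```

Run:
```python
from tgt import *
import cv2
f=lambda u,v,a,b:((u+.5)/4-.5+a,(v+.5)/4-.5+b)
for n,a,b,m,c in(("marker",(342,180),(321,358),((341,247),(278.4,429.4)),.07),("driver",(192,61),(335,221),((194,161),(271,305)),.088)):
    t,e=tri(f(*a,130,130),f(*b,200,70));q,e2=tri(f(*m[0],130,130),f(*m[1],200,70));print(n,t,q,np.linalg.norm(t-q),"expect",c)
cv2.imwrite("pics/end.png",grab_frame("scene"));print(state()["contact_force"])
a=cv2.imread("pics/end.png").astype(int);b=cv2.imread("pics/scene0.png").astype(int)
d=(abs(a-b).sum(2)>60).astype('uint8')*255;cv2.imwrite("pics/diff.png",np.hstack([cv2.imread("pics/end.png")[100:420,180:560],cv2.cvtColor(d,cv2.COLOR_GRAY2BGR)[100:420,180:560]]))
```

```text
marker [ 0.567  -0.0977  0.1365] [ 0.5346 -0.0884  0.0758] 0.06949381533387092 expect 0.07
driver [ 0.6315 -0.0145  0.1883] [0.584  0.0008 0.1193] 0.08518035208613615 expect 0.088
[-0.0154  0.0495 -0.1745]
```

View pics/diff.png

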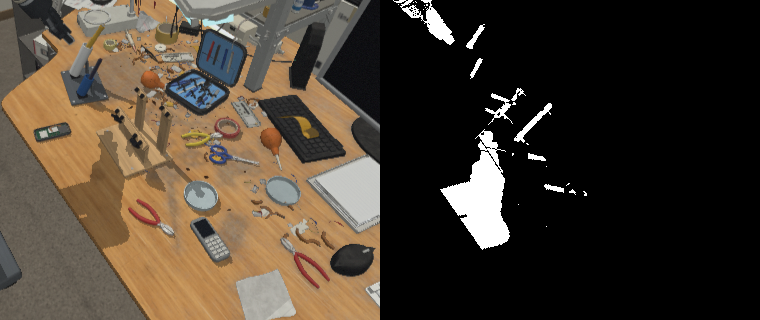

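The only changes are the two tools, the arm and shadows. The bystanders haven't moved, so I'm handing in.

```bash
python3 -c "
from plant import *
print(job_done())"
```

```text
the job is handed in; nothing more can be done
None
```

Both tools are in their tubes and the job is handed in at about 19 s of the 61 s allowed. The screwdriver went first, blade-down into the tall tube, then the marker, red-cap-down into the short blue tube. Each was lowered until it touched the floor (about 9 N and 6 N), released, and the arm backed well clear.

Last checks:
- **Marker:** it stands 69.5 mm out of the tube; 70 mm is expected when it is right down.
- **Screwdriver:** it stands 85 mm out by camera against 88 mm expected. That is within the camera's measuring error, and the arm agreed with full seating: at floor contact the grip was 29.8 mm above the mouth, 30 mm expected.
- **Rest of the bench:** comparing the scene camera's pictures from before and after showed only the two tools, the arm and shadows changed. The pliers, handset and dish had not moved.
- **One odd reading:** the gripper closed to about 12 mm on the marker, not its stated 14 mm. The grip held and the marker did not slip.

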